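# Rinse the used dispersing shafts and stand them to dry

## Task

Lift the lid of the rinse can right back until it rests on its stop. Then take the used dispersing shafts that are in the grey rack one by one, in the order green, yellow, red ring (weakest sample first, so the rinse stays clean; one colour may be missing): dip each one's slotted head well down into the can and hold it there for two seconds without standing it on the bottom, and stand the shaft head down in a free hole of the blue drying rack. When all are in the drying rack, shut the can's lid again; do not knock over the wash bottle.

Things in the scene. Friction and masses are not known exactly. Their poses are not given: they have to be found in the camera images.
- rinse_can: Round steel rinse can, fixed to the worktop: 92 mm wide at its foot, 84 mm at the rim, 74 mm clear inside, rim at 105 mm, inner floor at 8 mm. Contents not modelled. Origin: centre of its underside; z up; x points from the can's axis to the lid's hinge, which lies 50 mm along +x at 106 mm height, parallel to the can's y.
- can_lid (a joint): Angle of the can's red lid, rad: 0 shut, 1.9 folded back past upright onto its stop. Light (135 g, 87 mm across, up to 9 mm thick), little friction: below about 1.0 rad it falls shut, above about 1.65 rad it falls back onto its stop.
- lid_bar (a point): Middle of the lid's grip bar, parallel to the hinge: a free-turning black sleeve 12 mm thick, 46 mm long, between two posts. From the hinge it lies 78 mm along the lid (15 mm short of the lid's edge) and 43 mm square off its underside, about 30 mm clear of the lid's top. Lid shut: 28 mm before the can's axis, 149 mm high; lid on its stop: 116 mm behind the axis along the can's x, 166 mm high.
- used_rack: Grey fixed rack with the used dispersing shafts, 140 x 54 x 80 mm: three square holes 26 mm wide in a row along its x axis, at x = -44, 0 and +44 mm, y = 0, through a top plate (72 to 80 mm high) and a guide plate (22 to 28 mm) above the foot plate (top at 8 mm). Origin: centre of its underside; z up.
- drying_rack: Blue drying rack on a 140 x 86 mm steel foot, 80 mm high, 1.6 kg, loose on the worktop, empty at first: three square holes 26 mm wide in a row along its x axis, at x = -44, 0 and +44 mm, y = 0, through a top plate (72 to 80 mm high) and a guide plate (22 to 28 mm) above the foot plate (top at 8 mm). Origin: centre of its underside; z up.
- wash_bottle: White plastic wash bottle with a red cap and bent spout, 195 mm tall, standing behind the racks: a bystander, to be left alone. Origin: centre of its underside's outline.
- green_shaft_mid (a point): Centre of the dispersing shaft with the green ring (weakest sample): a metal tube 166 mm long, about 17 mm wide (treated as a bar 16.5 x 18 mm), 180 g, standing head down in the grey rack with its foot at 8 mm and its top at 174 mm. Its own z axis runs along the tube from the slotted head up to the free end; the green ring is 30 mm above this centre. None if this shaft is absent.
- green_shaft_tip (a point): End of the slotted head of the green-ringed shaft, 83 mm below its centre along the tube. None if absent.
- yellow_shaft_mid (a point): Centre of the dispersing shaft with the yellow ring (middle sample): a metal tube 166 mm long, about 17 mm wide (treated as a bar 16.5 x 18 mm), 180 g, standing head down in the grey rack with its foot at 8 mm and its top at 174 mm. Its own z axis runs along the tube from the slotted head up to the free end; the yellow ring is 30 mm above this centre. None if this shaft is absent.
- yellow_shaft_tip (a point): End of the slotted head of the yellow-ringed shaft, 83 mm below its centre along the tube. None if absent.
- red_shaft_mid (a point): Centre of the dispersing shaft with the red ring (strongest sample): a metal tube 166 mm long, about 17 mm wide (treated as a bar 16.5 x 18 mm), 180 g, standing head down in the grey rack with its foot at 8 mm and its top at 174 mm. Its own z axis runs along the tube from the slotted head up to the free end; the red ring is 30 mm above this centre. None if this shaft is absent.
- red_shaft_tip (a point): End of the slotted head of the red-ringed shaft, 83 mm below its centre along the tube. None if absent.
Things that resemble listed ones, but are neither listed nor needed, are in the scene too. Leave any purple look-alike of the part that bears yellow_shaft_mid alone.

How it is judged (in metres and radians):
On the way, in this order (a step that is already met when the one before it is completed fails the run):
1. The lid of the rinse can is folded back onto its stop (value of joint can_lid above 1.8 rad), for 0.3 s.
2. The head of the green shaft is dipped at least 30 mm below the can's rim, hanging clear of the can's floor (z of green_shaft_tip in the frame of rinse_can between 0.013 and 0.075 m and horizontal distance between green_shaft_tip and rinse_can below 0.036 m), for 1.5 s.
3. The head of the yellow shaft is dipped at least 30 mm below the can's rim, hanging clear of the can's floor (z of yellow_shaft_tip in the frame of rinse_can between 0.013 and 0.075 m and horizontal distance between yellow_shaft_tip and rinse_can below 0.036 m), for 1.5 s.
4. The head of the red shaft is dipped at least 30 mm below the can's rim, hanging clear of the can's floor (z of red_shaft_tip in the frame of rinse_can between 0.013 and 0.075 m and horizontal distance between red_shaft_tip and rinse_can below 0.036 m), for 1.5 s.
At the end, for the whole second after the job is handed in: Every shaft present stands head down in a hole of the blue rack (centre within 16 mm of its row line, 60 mm of its middle along it, 80 to 100 mm high, tip below 20 mm, within 0.2 rad of upright); the rack is upright (within 0.1 rad) and the can's lid is shut (below 0.06 rad) (x of green_shaft_mid in the frame of drying_rack between -0.06 and 0.06 m and y of green_shaft_mid in the frame of drying_rack between -0.016 and 0.016 m and z of green_shaft_mid in the frame of drying_rack between 0.08 and 0.1 m and angle between each of green_shaft_mid, yellow_shaft_mid, red_shaft_mid's own z axis and vertical below 0.2 rad and height (world z) of each of green_shaft_tip, yellow_shaft_tip, red_shaft_tip below 0.02 m and x of yellow_shaft_mid in the frame of drying_rack between -0.06 and 0.06 m and y of yellow_shaft_mid in the frame of drying_rack between -0.016 and 0.016 m and z of yellow_shaft_mid in the frame of drying_rack between 0.08 and 0.1 m and x of red_shaft_mid in the frame of drying_rack between -0.06 and 0.06 m and y of red_shaft_mid in the frame of drying_rack between -0.016 and 0.016 m and z of red_shaft_mid in the frame of drying_rack between 0.08 and 0.1 m and value of joint can_lid below 0.06 rad and angle between drying_rack's own z axis and vertical below 0.1 rad); the robot touches nothing.
It fails at once if The wash bottle is knocked over (angle between wash_bottle's own z axis and vertical above 0.5 rad).
It fails at once if The drying rack is tipped over (angle between drying_rack's own z axis and vertical above 0.6 rad).
Of green_shaft, yellow_shaft, red_shaft only 2 to 3 are there at a start; the rules pass over those that are not, and their reading is None.
At some moment in a run one of drying_rack may be knocked a few centimetres aside while the robot is not near it.
It also fails if it takes over 210 s, if anything falls off the work surface, if the arm or the gripper's body presses on something with over 40 N, if the wrist force passes 120 N, or if a joint passes its speed limit or range.

## Robot

A 7-joint arm with a two-finger parallel gripper is mounted at the origin on a cart in front of the work surface, level with it; the furniture and walls round the work are solid. World frame = base frame: x ahead of the robot, y to its left, z up, the work surface at z = 0. Lengths are in mm, angles in rad, forces in N, time in s.
With the tool pointing down it reaches from about 425 to 875 mm from the base axis. Payload 8.4 kg.
Tool frame: the origin (TCP) lies midway between the tips of the shut fingers; the grasp point (between the pads) lies 19 mm behind it (robot.tcp_to_grasp is the distance from the TCP to the grasp point, in mm); z points along the fingers, y is the line along which they close (so a half turn about z gives the same grasp; the last joint's range is limited). The gripper opens to 87 mm and grips with 3 to 60 N. Pads are 19 mm wide; open, the fingers measure 117 mm over their backs; the gripper's body (75 mm by 190 mm) begins 51 mm behind the grasp point.
Start: joints at [1.184, 0.333, 0.04, 1.465, -0.013, 1.343, -0.059], TCP at [184.476, -623.243, 222.546] pointing down, gripper open.
Joint ranges: [-2.58, 2.58], [-0.38, 2.09], [-1.3, 1.39], [0.25, 2.4], [-1.5, 4.64], [0.08, 2.09], [-2.65, 2.65]. Speed limits (rad/s): [2.22, 2.22, 2.79, 2.79, 3.14, 3.14, 3.14].

## Interface

Orientations are given as a unit quaternion [x, y, z, w].
In Python, from workcell import read_state, grab_frame, get_calibration, robot gives the robot as it stands.
- The arm moves only by the tool arm_command, never from a script. Its argument "motion" is a list of rows, each an object of numbers: "dx", "dy", "dz": the shift along the tool's x, y, z normalised to -1 to 1, where 1 is 10 cm; "wx", "wy", "wz": the turn, a rotation vector about the tool's x, y, z normalised to -1 to 1, where 1 is 180 degrees; "grip": the closure, from 0 (fully open) to 1 (shut). A call has 1 to 20 rows; each row is the pose to reach, as a shift and turn from the pose commanded when the call began, along the tool's axes at that moment, turning the shorter way round; what a row does not reach only later rows make up. A row lasts 1/8 s, in which the tool goes at most 62.5 mm and 10.7 degrees, less where a joint would pass 70% of its speed; a pose out of reach is approached as far as the arm can. A call with a number of a shift or a turn outside -1 to 1 is refused whole. A call with a gripper value outside its range is refused whole. The fingers move at their own pace and stop on an object; "squeeze" is the grip in N (left out, the last holds). Time passes only in rows, so rows that repeat a pose let the fingers close. It gives the time, the measured TCP pose, the force, the opening and the grip force at its end, in the units of the state.
- read_state(): the state, without advancing time (a new reading comes with each control period).
- grab_frame(name): name is "side" or "top" or "wrist"; returns (picture, depth): 400x640x3 uint8, red, green, blue; 400x640 float32, mm along the optical axis (not along the pixel's ray), 0 where there is no reading.
- get_calibration(name): a dict with "K" (3x3 intrinsics, pixels), "dist" ([k1, k2, p1, p2, k3] as OpenCV has them; the pictures are not rectified), "T" (4x4, takes a point from camera to world coordinates). Camera axes: x right, y down, z forward; pixel columns grow to the right and rows downward; lengths in mm; the calibration is good to about 2 mm. A picture is of the moment at which its call begins: read the wrist's pose just before it. get_calibration takes no time and is no camera call; for the wrist camera it gives the pose at the moment of the call.
- robot.close_job(): hands the job in; it is judged then, once.
The state is a dict: "time_s": time; "qpos": joint angles; "joint_velocities": joint speeds; "joint_torque": joint torques, N m; "ee_pos": TCP position; "tool_rot": TCP orientation; "force": force on the tool from outside, world axes, zero at the start; "torque": the same for the moment, N m; "grip_width": finger opening in mm; "grip_force": force on a finger pad.
Only numpy, scipy, OpenCV 4.12 (cv2) and the standard library are available. Lean on these libraries where they do the work, as an engineer would, in place of code of your own. Each camera call takes 0.05 s, during which the arm holds its last target. There are 200 camera calls.

## Working session

There is one attempt and no reset: what is moved stays moved. The work goes in short steps, Python scripts to look and compute and a tool call to move; the robot and the scene stay as the last step left them, time stands still between calls to the robot, and variables do not carry over. Pictures are saved under pics/ and viewed, at most 14 in all, crops included, and the job is handed in when it is done.

Besides the shell and the picture viewer there is one more tool, called after "Emit:" by a JSON object that holds its "api" and its "payload". arm_command: Moves the arm, as the interface text tells. Scaled input: -1 to 1 covers 10 cm each way for a shift and 180 degrees each way for a turn. Its arguments: {"type":"object","properties":{"motion":{"type":"array","items":{"type":"object","properties":{"dx":{"type":"number"},"dy":{"type":"number"},"dz":{"type":"number"},"wx":{"type":"number"},"wy":{"type":"number"},"wz":{"type":"number"},"grip":{"type":"number"}}}},"squeeze":{"type":"number"}},"required":["motion"]}

```bash
ls; mkdir -p pics
cat > h.py <<'E'
import numpy as np, cv2
from scipy.spatial.transform import Rotation as R
from workcell import read_state, grab_frame, get_calibration, robot
def shot(n):
    c=get_calibration(n); im,d=grab_frame(n); return im,d,c
def save(im,f,s=1.0):
    o=cv2.resize(im,None,fx=s,fy=s,interpolation=cv2.INTER_CUBIC); cv2.imwrite('pics/'+f,o[:,:,::-1])
def pts(c,d,uv):
    uv=np.array(uv,float).reshape(-1,2); K=np.array(c['K']);T=np.array(c['T'])
    n=cv2.undistortPoints(uv[:,None],K,np.array(c['dist']))[:,0]
    z=np.array([d[int(v),int(u)] for u,v in uv])
    p=np.c_[n*z[:,None],z]; return p@T[:3,:3].T+T[:3,3]
def plane(c,uv,z):
    uv=np.array(uv,float).reshape(-1,2); K=np.array(c['K']);T=np.array(c['T'])
    n=cv2.undistortPoints(uv[:,None],K,np.array(c['dist']))[:,0]
    r=np.c_[n,np.ones(len(n))]@T[:3,:3].T; o=T[:3,3]
    return o+r*((z-o[2])/r[:,2])[:,None]
def cloud(c,d):
    v,u=np.nonzero(d>0); K=np.array(c['K']);T=np.array(c['T'])
    n=cv2.undistortPoints(np.c_[u,v].astype(float)[:,None],K,np.array(c['dist']))[:,0]
    z=d[v,u]; P=np.full(d.shape+(3,),np.nan); P[v,u]=np.c_[n*z[:,None],z]@T[:3,:3].T+T[:3,3]; return P
E
python3 - <<'E'
from h import *
s=read_state(); print(s)
for n in('top','side'):
    im,d,c=shot(n); save(im,n+'0.png',1.25); np.savez(n+'0.npz',im=im,d=d); print(n,np.array(c['T']).round(2).tolist(),c['K'])
E
```

```text
pics
{'time_s': 0.0, 'qpos': array([ 1.18376561,  0.33390326,  0.03990094,  1.46631526, -0.01341301,
        1.3432782 , -0.05849034]), 'joint_velocities': array([-0.00035119,  0.00050878,  0.00213008,  0.00213783, -0.000558  ,
       -0.00056595,  0.00037781]), 'joint_torque': array([ 1.20321019e-03, -6.56357932e+01,  1.33576635e+00, -4.03812075e+01,
       -5.98130026e-02,  4.48281225e-02,  1.62456085e-04]), 'ee_pos': array([ 184.33893107, -622.80899269,  221.64305559]), 'tool_rot': array([ 9.89664349e-01,  1.43400858e-01, -1.70184457e-04, -8.00972546e-04]), 'force': array([-0.68001054, -0.00525746,  0.64085939]), 'torque': array([-0.01344197, -0.05685622, -0.05362295]), 'grip_force': 0.0, 'grip_width': 86.85795371477762}
top [[0.01, -0.98, 0.18, 272.39], [-1.0, -0.01, -0.02, -175.5], [0.02, -0.18, -0.98, 1384.96], [0.0, 0.0, 0.0, 1.0]] [[507.14083514   0.         320.76779133]
 [  0.         507.14083514 198.19853197]
 [  0.           0.           1.        ]]
side [[-0.88, -0.33, 0.35, 166.05], [-0.48, 0.58, -0.66, 455.27], [0.02, -0.75, -0.66, 759.89], [0.0, 0.0, 0.0, 1.0]] [[432.22562315   0.         326.17665289]
 [  0.         432.22562315 201.40272591]
 [  0.           0.           1.        ]]
```

View pics/top0.png

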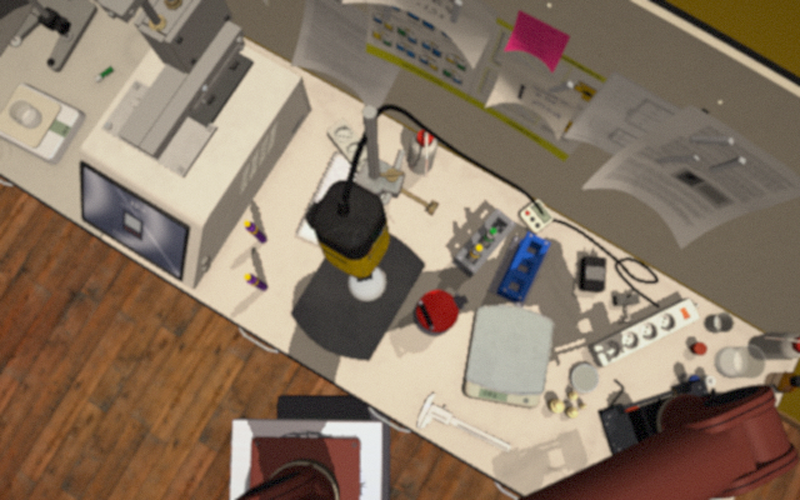

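View pics/side0.png

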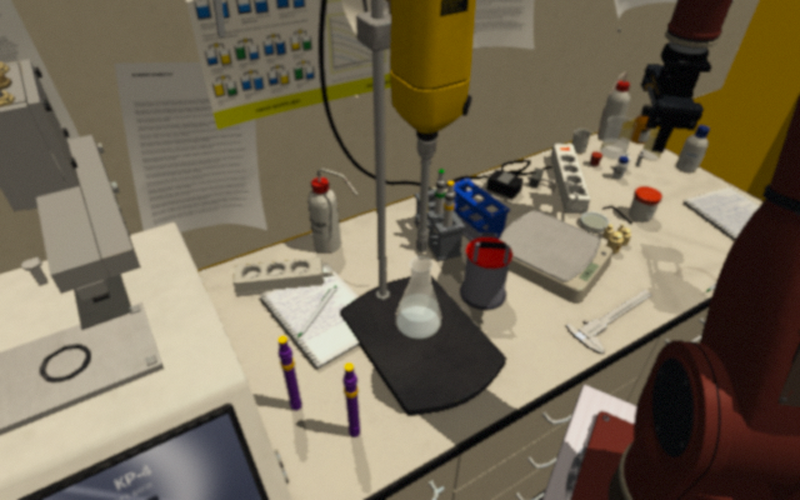

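The top view (800 px picture) shows the red can lid at (437,312), the grey rack at (482,242) with green (492,231) and yellow (479,247) tops, the blue rack at (523,268), the wash bottle at (423,150) and a tall stirrer at (350,220). The purple look-alikes stand at (255,232) and (256,283). In the side view the can is at (487,270) and the racks at (440,215) and (482,205).

Run:
```python
from h import *
top=np.load('top0.npz'); side=np.load('side0.npz')
a=top['im'][110:330,300:470]; b=side['im'][130:260,320:450]
save(np.hstack([cv2.resize(a,(430,556)),cv2.resize(b,(370,556))]),'crop0.png')
for n,z in(('top',top),('side',side)):
    c=get_calibration(n);P=cloud(c,z['d']);np.save(n+'P.npy',P)
    hsv=cv2.cvtColor(z['im'],cv2.COLOR_RGB2HSV);H,S,V=[hsv[...,i].astype(int) for i in range(3)]
    for name,m in dict(red=((H<6)|(H>174))&(S>150)&(V>70),blue=(H>105)&(H<122)&(S>130)&(V>60),green=(H>45)&(H<80)&(S>100)&(V>60),yellow=(H>22)&(H<33)&(S>150)&(V>100)).items():
        k,l,st,ce=cv2.connectedComponentsWithStats(m.astype(np.uint8))
        for i in range(1,k):
            if st[i,4]>=5:
                p=P[l==i]; p=p[~np.isnan(p[:,0])]
                if len(p) and -50<np.median(p[:,2])<400: print(n,name,st[i].tolist(),ce[i].round(),np.median(p,0).round(),np.percentile(p[:,2],95).round())
```

```text
top red [334, 103, 6, 13, 54] [336. 109.] [ 722. -232.  163.] 169.0
top red [343, 107, 5, 7, 22] [344. 110.] [ 718. -251.  163.] 286.0
top red [337, 232, 30, 34, 674] [352. 247.] [ 379. -275.  114.] 119.0
top red [333, 245, 10, 18, 88] [337. 254.] [ 361. -237.  113.] 154.0
top red [555, 275, 9, 8, 23] [560. 278.] [ 307. -851.   31.] 35.0
top red [636, 275, 4, 6, 19] [638. 277.] [ 302. -993.  160.] 166.0
top red [555, 279, 4, 4, 10] [556. 280.] [ 299. -839.   29.] 35.0
top red [500, 325, 9, 5, 18] [504. 327.] [ 180. -670.   66.] 334.0
top red [271, 353, 3, 4, 5] [272. 355.] [101. -73.  11.] 13.0
top red [261, 355, 6, 3, 7] [263. 356.] [ 98. -49.  15.] 16.0
top red [203, 357, 4, 9, 12] [204. 361.] [ 83. 107.  14.] 18.0
top red [262, 361, 6, 4, 7] [265. 363.] [ 81. -55.  12.] 18.0
top red [201, 368, 9, 19, 55] [205. 377.] [ 44. 101.  14.] 59.0
top red [201, 386, 4, 3, 7] [203. 387.] [ 17. 103.  14.] 160.0
top red [199, 397, 10, 3, 18] [204. 398.] [ 52.  40. 323.] 325.0
top blue [399, 186, 41, 55, 953] [419. 213.] [ 478. -455.   79.] 85.0
top blue [552, 301, 7, 4, 19] [555. 303.] [ 240. 
[... 5017 characters left out ...]

side yellow [280, 74, 7, 3, 9] [283.  75.] [ 719. -361.  294.] 297.0
side yellow [566, 75, 4, 3, 5] [567.  76.] [   84. -1545.   -39.] -33.0
side yellow [171, 77, 64, 26, 610] [195.  90.] [ 824. -170.  310.] 323.0
side yellow [228, 76, 5, 2, 5] [230.  76.] [ 786. -248.  321.] 322.0
side yellow [271, 76, 4, 3, 6] [273.  77.] [ 732. -335.  295.] 299.0
side yellow [559, 77, 4, 4, 5] [561.  78.] [  107. -1502.   -36.] -31.0
side yellow [522, 104, 3, 3, 6] [523. 105.] [ 198. -985.   63.] 65.0
side yellow [358, 145, 5, 3, 13] [360. 146.] [ 498. -346.  174.] 176.0
side yellow [223, 268, 7, 7, 35] [226. 271.] [540. 109. 166.] 168.0
side yellow [276, 290, 7, 7, 40] [279. 293.] [435. 103. 166.] 167.0
```

View pics/crop0.png

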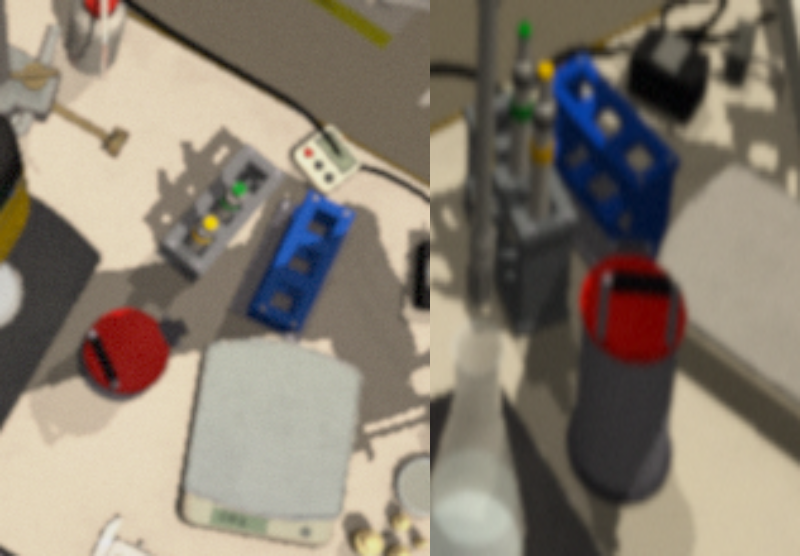

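The enlarged crop shows green (crop 240,190) and yellow (210,225) standing in the grey rack with the far hole empty, so the red shaft is absent. The yellow ring on a metal tube in the grey rack is the one meant. The two purple sticks at (540,109) and (434,103) mm are the look-alikes and stay where they are. Next come the frames of the can and racks, and a check for tall obstacles.

Run:
```python
from h import *
P={n:np.load(n+'P.npy') for n in('top','side')}
im={n:np.load(n+'0.npz')['im'] for n in P}
for n in P:
    p=P[n];hsv=cv2.cvtColor(im[n],cv2.COLOR_RGB2HSV);H,S,V=[hsv[...,i].astype(int) for i in range(3)]
    box=(p[...,0]>280)&(p[...,0]<460)&(p[...,1]>-360)&(p[...,1]<-180)
    lid=p[((H<6)|(H>174))&(S>120)&box&(p[...,2]>105)&(p[...,2]<122)]
    (cx,cy),r=cv2.minEnclosingCircle(lid[:,:2].astype(np.float32)); print(n,'lid',len(lid),round(cx),round(cy),round(r))
    bar=p[box&(p[...,2]>140)&(p[...,2]<165)]; print(' bar n',len(bar),np.median(bar,0).round(), cv2.minAreaRect(bar[:,:2].astype(np.float32)) if len(bar)>4 else '')
    rim=p[box&(p[...,2]>85)&(p[...,2]<107)]
    hb=p[box&(p[...,2]>85)&(p[...,2]<135)&(S<100)];print(' hinge cand',len(hb),np.percentile(hb,[5,50,95],axis=0).round().tolist())
    bl=p[(H>105)&(H<122)&(S>110)&(p[...,2]>74)&(p[...,2]<88)&(abs(p[...,0]-478)<120)&(abs(p[...,1]+455)<120)]
    print(' blue',len(bl),cv2.minAreaRect(bl[:,:2].astype(np.float32)))
    gr=p[(S<70)&(p[...,2]>74)&(p[...,2]<88)&(abs(p[...,0]-530)<100)&(abs(p[...,1]+374)<70)]
    print(' grey',len(gr),cv2.minAreaRect(gr[:,:2].astype(np.float32)))
# obstacle max-height map
q=np.vstack([p.reshape(-1,3) for p in P.values()]); q=q[~np.isnan(q[:,0])]
print('cols y from',list(range(100,-640,-40)))
for x in range(200,760,40):
    print(x,[int(m[:,2].max()) if len(m:=q[(abs(q[:,0]-x)<20)&(abs(q[:,1]-y)<20)])>2 else -1 for y in range(100,-640,-40)])
```

```text
top lid 767 376 -268 43
 bar n 109 [ 363. -243.  153.] ((363.2143859863281, -243.66537475585938), (59.367774963378906, 11.991236686706543), 23.880828857421875)
 hinge cand 115 [[336.0, -327.0, 98.0], [395.0, -313.0, 110.0], [408.0, -249.0, 116.0]]
 blue 754 ((472.5984802246094, -455.434326171875), (54.08966064453125, 141.60543823242188), 62.58179473876953)
 grey 715 ((526.7139282226562, -373.918701171875), (54.06850051879883, 141.9679718017578), 49.532222747802734)
side lid 548 378 -271 45
 bar n 150 [ 366. -242.  151.] ((365.4815368652344, -242.6907196044922), (60.575557708740234, 11.77929401397705), 24.629018783569336)
 hinge cand 237 [[340.0, -316.0, 86.0], [373.0, -241.0, 96.0], [408.0, -231.0, 122.0]]
 blue 495 ((475.69305419921875, -455.951416015625), (55.48046112060547, 142.6516571044922), 62.71647644042969)
 grey 396 ((503.459716796875, -402.44744873046875), (131.4066619873047, 140.78099060058594), 49.545310974121094)
cols y from [100, 60, 20, -20, -60, -100, -140, -180, -220, -260, -300, -340, -380, -420, -460, -500, -540, -580, -620]
200 [-736, -726, -734, -740, 3, 8, 7, 8,
[... 436 characters left out ...]
3, 7, 8, 9]
440 [171, 8, 28, 29, 654, 717, 730, 667, 30, 107, 7, 83, 12, 89, 86, 78, 7, 45, 45]
480 [7, 7, 6, 31, 33, 671, 735, 664, 544, 515, 87, 179, 87, 84, 87, 88, 10, 45, 47]
520 [173, 10, 13, 24, 23, 25, 754, 560, 514, 10, 85, 174, 180, 85, 87, 87, 12, 34, 386]
560 [172, 9, 19, 13, 24, 24, 753, 531, 8, 10, 10, 83, 86, 85, 84, 386, 390, 642, 755]
600 [7, 7, 17, 21, 19, 21, 642, 635, 8, 7, 8, 8, 86, 83, 20, 472, 754, 755, 810]
640 [192, 8, 18, 20, 20, 20, 40, 568, 182, 190, 9, 9, 6, 506, 754, 755, 814, 838, 814]
680 [198, 10, 9, 17, 19, 46, 44, 462, 433, 309, 224, 442, 710, 751, 755, 769, 784, -1, -1]
720 [195, 192, 9, 19, 51, 49, 43, 8, 200, 517, 621, 670, 707, 671, -25, -1, -1, -1, -1]
```

```bash
cat >> h.py <<'E'
def go(x,y,z,yaw,tilt=0,s=None):
    """tool-frame normalised shift/turn to world TCP target; yaw deg (tool y=(sin,-cos)), tilt deg about tool x"""
    s=s or read_state(); r0=R.from_quat(s['tool_rot'])
    r1=R.from_euler('z',yaw,degrees=True)*R.from_euler('x',180,degrees=True)*R.from_euler('x',tilt,degrees=True)
    d=r0.inv().apply(np.array([x,y,z])-s['ee_pos'])/100; w=(r0.inv()*r1).as_rotvec()/np.pi
    print('at',s['ee_pos'].round(1),'t',round(s['time_s'],1),'d',d.round(3),'w',w.round(4))
E
python3 - <<'E'
from h import *
P=np.vstack([np.load(n+'P.npy').reshape(-1,3) for n in('top','side')])
m=P[(P[:,0]>380)&(P[:,0]<640)&(P[:,1]>-280)&(P[:,1]<-40)&(P[:,2]>180)]
for a in range(180,780,50):
    k=m[(m[:,2]>=a)&(m[:,2]<a+50)]
    print(a,len(k),np.percentile(k[:,:2],[1,99],axis=0).round().tolist() if len(k) else '')
go(364,-244,230,24)
E
```

```text
180 255 [[436.0, -152.0], [541.0, -115.0]]
230 320 [[437.0, -153.0], [539.0, -116.0]]
280 344 [[438.0, -154.0], [541.0, -117.0]]
330 397 [[434.0, -153.0], [539.0, -112.0]]
380 574 [[413.0, -152.0], [540.0, -89.0]]
430 2049 [[392.0, -158.0], [538.0, -75.0]]
480 4101 [[395.0, -230.0], [634.0, -75.0]]
530 3193 [[396.0, -183.0], [546.0, -76.0]]
580 619 [[396.0, -169.0], [607.0, -76.0]]
630 2627 [[399.0, -165.0], [572.0, -75.0]]
680 494 [[439.0, -157.0], [533.0, -114.0]]
730 243 [[460.0, -157.0], [540.0, -127.0]]
at [ 184.4 -622.9  221.7] t 0.1 d [ 2.798 -3.123 -0.078] w [-0.0005 -0.     -0.0417]
```

Emit:
{"api": "arm_command", "payload": {"motion": [{"dx":0.35,"dy":-0.4,"dz":0},{"dx":0.7,"dy":-0.8,"dz":0},{"dx":0.7,"dy":-0.8,"dz":0}]}}

```text
invalid input
```

Emit:
{"api": "arm_command", "payload": {"motion": [{"dx":0.35,"dy":-0.4,"dz":0},{"dx":0.7,"dy":-0.8,"dz":0},{"dx":0.7,"dy":-0.8,"dz":0}]}}

```text
invalid input
```

Emit:
{"api": "arm_command", "payload": {"motion": [{"dx":0.35,"dy":-0.4,"dz":0},{"dx":0.7,"dy":-0.8,"dz":0},{"dx":0.7,"dy":-0.8,"dz":0},{"dx":0.7,"dy":-0.8,"dz":0,"wz":-0.042}]}}

```text
invalid input
```

Run:
```python
from h import *
s=read_state();print(s['force'].round(1),s['qpos'].round(2))
go(364,-244,220,24.3)
im,d,c=shot('wrist'); save(im,'w1.png'); 
im2,_,_=shot('side'); save(im2,'s1.png')
```

```text
[-0.3  0.3  0.4] [ 1.18  0.33  0.04  1.47 -0.01  1.34 -0.06]
at [ 184.4 -622.9  221.7] t 0.1 d [ 2.798 -3.123  0.022] w [-0.0005 -0.     -0.0434]
```

Emit:
{"api": "arm_command", "payload": {"motion": [{"dx":0.35,"dy":-0.4,"dz":0,"wx":0,"wy":0,"wz":0,"grip":0},{"dx":0.7,"dy":-0.8,"dz":0,"wx":0,"wy":0,"wz":0,"grip":0},{"dx":0.7,"dy":-0.8,"dz":0,"wx":0,"wy":0,"wz":0,"grip":0}], "squeeze": 10}}

```text
time_s: 0.57
ee_pos: [231.8, -523.3, 222.8]
tool_rot: [0.989, 0.146, 0.001, -0.0]
force: [-0.1, -1.2, -0.3]
grip_width: 87.2
grip_force: 0.0
```

Emit:
{"api": "arm_command", "payload": {"motion": [{"dx":0.8,"dy":-0.9,"dz":0,"wx":0,"wy":0,"wz":0,"grip":0},{"dx":0.8,"dy":-0.9,"dz":0,"wx":0,"wy":0,"wz":0,"grip":0},{"dx":0.8,"dy":-0.9,"dz":0,"wx":0,"wy":0,"wz":0,"grip":0},{"dx":0.8,"dy":-0.9,"dz":0,"wx":0,"wy":0,"wz":0,"grip":0}]}}

```text
time_s: 1.08
ee_pos: [279.6, -418.4, 222.7]
tool_rot: [0.99, 0.143, -0.0, 0.0]
force: [-0.6, 0.2, 0.6]
grip_width: 87.5
grip_force: 0.0
```

Emit:
{"api": "arm_command", "payload": {"motion": [{"dx":0.8,"dy":-0.9,"dz":0,"wx":0,"wy":0,"wz":-0.04,"grip":0},{"dx":0.8,"dy":-0.9,"dz":0,"wx":0,"wy":0,"wz":-0.04,"grip":0},{"dx":0.8,"dy":-0.9,"dz":0,"wx":0,"wy":0,"wz":-0.04,"grip":0},{"dx":0.8,"dy":-0.9,"dz":0,"wx":0,"wy":0,"wz":-0.04,"grip":0}]}}

```text
time_s: 1.58
ee_pos: [330.6, -310.2, 222.5]
tool_rot: [0.979, 0.204, -0.0, 0.0]
force: [0.2, -1.2, -0.4]
grip_width: 87.0
grip_force: 0.0
```

Run:
```python
from h import *
s=read_state();print(s['force'].round(1),s['qpos'].round(2))
go(364,-244,220,24.3)
im,d,c=shot('wrist'); save(im,'w1.png'); 
im2,_,_=shot('side'); save(np.hstack([im[:, :],im2[:,:]]),'ws1.png',0.625)
```

```text
[ 0.2 -1.2 -0.4] [ 0.88 -0.06 -0.21  1.91 -0.01  1.29 -0.49]
at [ 330.6 -310.2  222.5] t 1.6 d [ 0.571 -0.473  0.025] w [ 0.0001  0.0001 -0.004 ]
```

View pics/ws1.png

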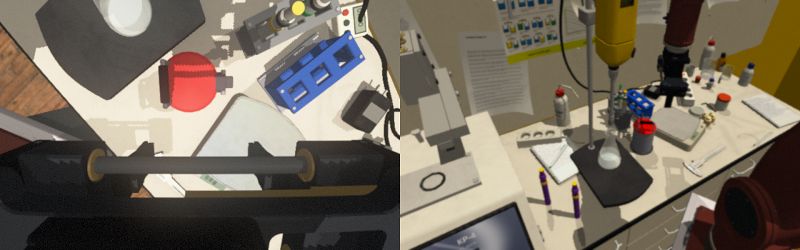

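The wrist view (left half) shows the can lid at (195,80), both racks at the upper right and the fingers along the bottom. The side view shows the arm clear of the stirrer. I'll measure from this close view.

```bash
cat > w.py <<'E'
from h import *
def meas(n='wrist'):
    c=get_calibration(n); im,d=grab_frame(n); p=cloud(c,d)
    hsv=cv2.cvtColor(im,cv2.COLOR_RGB2HSV);H,S,V=[hsv[...,i].astype(int) for i in range(3)]
    def rect(m,t):
        k,l,st,_=cv2.connectedComponentsWithStats(m.astype(np.uint8))
        if k<2: print(t,'none');return
        i=1+st[1:,4].argmax(); q=p[l==i]; (cx,cy),wh,a=cv2.minAreaRect(q[:,:2].astype(np.float32))
        print(t,st[i].tolist(),'c',round(cx,1),round(cy,1),'wh',np.round(wh,1),'a',round(a,1),'z',np.median(q[:,2]).round(1))
    near=lambda x,y,r:(abs(p[...,0]-x)<r)&(abs(p[...,1]-y)<r)
    z=p[...,2]
    rect(((H<6)|(H>174))&(S>120)&near(377,-270,70)&(z>100)&(z<125),'lid')
    rect(near(365,-244,45)&(z>140)&(z<165),'bar')
    rect((H>103)&(H<124)&(S>100)&(z>72)&(z<90)&near(475,-455,120),'blue')
    rect((S<70)&(z>72)&(z<90)&near(527,-374,90),'grey')
    for t,m in dict(green=(H>45)&(H<80)&(S>100),yellow=(H>20)&(H<35)&(S>130)).items(): rect(m&(z>165)&(z<190)&near(500,-400,130),t)
    return im,p,c
E
python3 -c "
from w import *
meas()
go(364.5,-243.5,222,24.3)"
```

```text
lid [268, 82, 80, 97, 6232] c 380.9 -277.2 wh [84.8 69.3] a 24.3 z 113.0
bar [253, 94, 19, 80, 1113] c 366.3 -246.2 wh [59.8 12.2] a 24.7 z 153.2
blue [442, 49, 142, 132, 5651] c 475.1 -457.5 wh [ 54.2 140.9] a 63.5 z 80.2
grey [389, 0, 159, 88, 4353] c 530.0 -376.4 wh [ 54.7 142.1] a 49.2 z 80.2
green none
yellow [466, 1, 21, 23, 366] c 496.1 -347.3 wh [12.6 12.8] a 48.4 z 175.5
at [ 330.4 -310.2  222.4] t 1.7 d [ 0.579 -0.475  0.004] w [-0.0001  0.     -0.0044]
```

Emit:
{"api": "arm_command", "payload": {"motion": [{"dx":0.3,"dy":-0.25,"dz":0,"wx":0,"wy":0,"wz":0,"grip":0},{"dx":0.57,"dy":-0.47,"dz":0,"wx":0,"wy":0,"wz":-0.003,"grip":0},{"dx":0.57,"dy":-0.47,"dz":0,"wx":0,"wy":0,"wz":-0.003,"grip":0},{"dx":0.57,"dy":-0.47,"dz":0,"wx":0,"wy":0,"wz":-0.003,"grip":0}]}}

```text
time_s: 2.22
ee_pos: [364.0, -243.9, 222.5]
tool_rot: [0.978, 0.209, -0.0, -0.0]
force: [0.1, 0.0, -0.5]
grip_width: 87.2
grip_force: 0.0
```

Emit:
{"api": "arm_command", "payload": {"motion": [{"dx":0.01,"dy":0.01,"dz":0.4,"wx":0,"wy":0,"wz":0,"grip":0},{"dx":0.01,"dy":0.01,"dz":0.8,"wx":0,"wy":0,"wz":0,"grip":0},{"dx":0.01,"dy":0.01,"dz":0.92,"wx":0,"wy":0,"wz":0,"grip":0},{"dx":0.01,"dy":0.01,"dz":0.92,"wx":0,"wy":0,"wz":0,"grip":0.5},{"dx":0.01,"dy":0.01,"dz":0.92,"wx":0,"wy":0,"wz":0,"grip":0.8},{"dx":0.01,"dy":0.01,"dz":0.92,"wx":0,"wy":0,"wz":0,"grip":1},{"dx":0.01,"dy":0.01,"dz":0.92,"wx":0,"wy":0,"wz":0,"grip":1},{"dx":0.01,"dy":0.01,"dz":0.92,"wx":0,"wy":0,"wz":0,"grip":1},{"dx":0.01,"dy":0.01,"dz":0.92,"wx":0,"wy":0,"wz":0,"grip":1},{"dx":0.01,"dy":0.01,"dz":0.92,"wx":0,"wy":0,"wz":0,"grip":1}], "squeeze": 10}}

```text
time_s: 3.48
ee_pos: [365.8, -243.2, 130.5]
tool_rot: [0.978, 0.21, -0.0, -0.0]
force: [-0.6, -0.4, 0.4]
grip_width: 24.9
grip_force: 0.0
```

```bash
python3 -c "
from h import *
s=read_state();print(s['force'].round(1),s['qpos'].round(2),s['grip_width'],s['grip_force'],s['ee_pos'])
"
```

```text
[-0.6 -0.4  0.4] [ 0.8  -0.01 -0.31  2.05 -0.    1.09 -0.66] 24.936955006007995 0.0 [ 365.84563277 -243.18947024  130.5363673 ]
```

Emit:
{"api": "arm_command", "payload": {"motion": [{"dx":0,"dy":0,"dz":0,"wx":0,"wy":0,"wz":0,"grip":1},{"dx":0,"dy":0,"dz":0,"wx":0,"wy":0,"wz":0,"grip":1},{"dx":0,"dy":0,"dz":0,"wx":0,"wy":0,"wz":0,"grip":1},{"dx":0,"dy":0,"dz":0,"wx":0,"wy":0,"wz":0,"grip":1},{"dx":0,"dy":0,"dz":0,"wx":0,"wy":0,"wz":0,"grip":1}], "squeeze": 12}}

```text
time_s: 4.1
ee_pos: [366.5, -244.5, 130.9]
tool_rot: [0.978, 0.21, 0.001, 0.001]
force: [2.7, -4.5, -1.6]
grip_width: 11.5
grip_force: 12.0
```

Emit:
{"api": "arm_command", "payload": {"motion": [{"dx":0,"dy":0.073,"dz":-0.112,"wx":0,"wy":0,"wz":0,"grip":1},{"dx":0,"dy":0.162,"dz":-0.211,"wx":0,"wy":0,"wz":0,"grip":1},{"dx":0,"dy":0.265,"dz":-0.296,"wx":0,"wy":0,"wz":0,"grip":1},{"dx":0,"dy":0.379,"dz":-0.365,"wx":0,"wy":0,"wz":0,"grip":1},{"dx":0,"dy":0.379,"dz":-0.365,"wx":0,"wy":0,"wz":0,"grip":1}]}}

```text
time_s: 4.72
ee_pos: [381.9, -278.5, 167.3]
tool_rot: [0.978, 0.21, 0.0, -0.0]
force: [2.7, -2.0, -4.3]
grip_width: 11.5
grip_force: 12.0
```

Emit:
{"api": "arm_command", "payload": {"motion": [{"dx":0,"dy":0.123,"dz":-0.052,"wx":0,"wy":0,"wz":0,"grip":1},{"dx":0,"dy":0.253,"dz":-0.083,"wx":0,"wy":0,"wz":0,"grip":1},{"dx":0,"dy":0.373,"dz":-0.096,"wx":0.022,"wy":0,"wz":0,"grip":1},{"dx":0,"dy":0.494,"dz":-0.09,"wx":0.044,"wy":0,"wz":0,"grip":1},{"dx":0,"dy":0.61,"dz":-0.064,"wx":0.067,"wy":0,"wz":0,"grip":1},{"dx":0,"dy":0.723,"dz":-0.02,"wx":0.089,"wy":0,"wz":0,"grip":1},{"dx":0,"dy":0.804,"dz":0.026,"wx":0.111,"wy":0,"wz":0,"grip":1},{"dx":0,"dy":0.898,"dz":0.093,"wx":0.111,"wy":0,"wz":0,"grip":1},{"dx":0,"dy":0.97,"dz":0.16,"wx":0.111,"wy":0,"wz":0,"grip":1},{"dx":0,"dy":0.97,"dz":0.16,"wx":0.111,"wy":0,"wz":0,"grip":1}]}}

```text
time_s: 5.98
ee_pos: [422.2, -367.7, 151.3]
tool_rot: [0.963, 0.207, -0.036, -0.168]
force: [5.1, -3.2, 4.2]
grip_width: 11.9
grip_force: 12.0
```

Emit:
{"api": "arm_command", "payload": {"motion": [{"dx":0,"dy":0,"dz":0,"wx":0,"wy":0,"wz":0,"grip":0.75},{"dx":0,"dy":0,"dz":0,"wx":0,"wy":0,"wz":0,"grip":0.75},{"dx":0,"dy":0,"dz":0,"wx":0,"wy":0,"wz":0,"grip":0.75},{"dx":0,"dy":0,"dz":-0.3,"wx":0,"wy":0,"wz":0,"grip":0.75},{"dx":0,"dy":0,"dz":-0.6,"wx":0,"wy":0,"wz":0,"grip":0.75},{"dx":0,"dy":0,"dz":-0.95,"wx":0,"wy":0,"wz":0,"grip":0.75},{"dx":0,"dy":0,"dz":-0.95,"wx":0,"wy":0,"wz":0,"grip":0.6}]}}

```text
time_s: 6.85
ee_pos: [435.3, -397.0, 242.6]
tool_rot: [0.963, 0.207, -0.035, -0.168]
force: [0.3, 1.1, -0.8]
grip_width: 26.5
grip_force: 0.0
```

Run:
```python
from w import *
s=read_state();print(s['force'].round(1),s['qpos'].round(2),s['grip_width'])
im,p,c=meas('wrist')
save(im,'w2.png',0.6)
# grasp orient: close along grey rack y; row -40.7deg -> tool x along row, yaw=-40.7 or 139; blue row -27
go(529,-374.5,250,-40.7); go(529,-374.5,250,49.3)
```

```text
[ 0.3  1.1 -0.8] [ 0.88  0.46 -0.2   1.3  -0.06  1.7  -0.45] 26.521051072788595
lid [272, 206, 1, 1, 1] c 367.2 -308.0 wh [0. 0.] a 0.0 z 102.7
bar none
blue [374, 115, 153, 110, 5540] c 475.5 -457.9 wh [ 53.8 139. ] a 63.5 z 80.1
grey [324, 31, 155, 118, 5541] c 529.7 -376.2 wh [ 54.9 140.3] a 49.7 z 80.1
green [372, 74, 16, 18, 139] c 529.5 -376.4 wh [10.9 10.1] a 41.7 z 175.5
yellow none
at [ 434.8 -396.2  240.9] t 6.9 d [ 0.949  0.146 -0.149] w [-0.0985  0.0625  0.3569]
at [ 434.8 -396.2  240.9] t 6.9 d [ 0.949  0.146 -0.149] w [-0.1087 -0.0243 -0.1379]
```

View pics/w2.png

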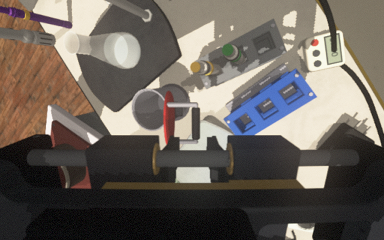

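The wrist view (384 px picture) shows the lid standing back on its stop at (170,115), the can mouth open at (155,103), and the green and yellow tops at (230,50) and (205,67). Now the green shaft.

Emit:
{"api": "arm_command", "payload": {"motion": [{"dx":0.95,"dy":0.15,"dz":-0.15,"wx":-0.0985,"wy":0.0625,"wz":0.357,"grip":0},{"dx":0.95,"dy":0.15,"dz":-0.15,"wx":-0.0985,"wy":0.0625,"wz":0.357,"grip":0},{"dx":0.95,"dy":0.15,"dz":-0.15,"wx":-0.0985,"wy":0.0625,"wz":0.357,"grip":0},{"dx":0.95,"dy":0.15,"dz":-0.15,"wx":-0.0985,"wy":0.0625,"wz":0.357,"grip":0},{"dx":0.95,"dy":0.15,"dz":-0.15,"wx":-0.0985,"wy":0.0625,"wz":0.357,"grip":0},{"dx":0.95,"dy":0.15,"dz":-0.15,"wx":-0.0985,"wy":0.0625,"wz":0.357,"grip":0},{"dx":0.95,"dy":0.15,"dz":-0.15,"wx":-0.0985,"wy":0.0625,"wz":0.357,"grip":0},{"dx":0.95,"dy":0.15,"dz":-0.15,"wx":-0.0985,"wy":0.0625,"wz":0.357,"grip":0},{"dx":0.95,"dy":0.15,"dz":-0.15,"wx":-0.0985,"wy":0.0625,"wz":0.357,"grip":0}]}}

```text
time_s: 8.02
ee_pos: [528.6, -374.4, 248.5]
tool_rot: [0.938, -0.347, -0.001, -0.001]
force: [-0.2, -0.2, 0.5]
grip_width: 86.7
grip_force: 0.0
```

Run:
```python
from w import *
s=read_state();print(s['force'].round(1),s['qpos'].round(2),s['grip_width'])
im,p,c=meas('wrist'); im,p,c=meas('top')
go(529.5,-375.5,210,-40.7)
```

```text
[-0.2 -0.2  0.5] [ 0.58  0.32 -0.04  1.43  0.01  1.4  -1.74] 86.65965007667488
lid [344, 297, 1, 1, 1] c 424.9 -319.3 wh [0. 0.] a 0.0 z 124.6
bar none
blue [372, 105, 69, 127, 4110] c 475.6 -458.1 wh [ 54.  139.1] a 63.7 z 80.1
grey [296, 119, 51, 123, 3870] c 529.4 -376.3 wh [ 54.2 140.5] a 49.6 z 80.1
green [314, 202, 14, 13, 111] c 528.7 -374.8 wh [9.8 9.6] a 4.5 z 175.4
yellow [320, 249, 1, 1, 1] c 501.6 -351.2 wh [0. 0.] a 0.0 z 175.0
lid none
bar none
blue [413, 210, 20, 31, 136] c 441.2 -464.1 wh [12.4 92. ] a 61.0 z 80.8
grey none
green none
yellow none
at [ 528.7 -374.7  248.8] t 8.1 d [0.012 0.001 0.388] w [-0.0001  0.0008  0.    ]
```

Emit:
{"api": "arm_command", "payload": {"motion": [{"dx":0.01,"dy":0,"dz":0.4,"wx":0,"wy":0,"wz":0,"grip":0},{"dx":0.01,"dy":0,"dz":0.8,"wx":0,"wy":0,"wz":0,"grip":0.2},{"dx":0.01,"dy":0,"dz":0.9,"wx":0,"wy":0,"wz":0,"grip":0.4},{"dx":0.01,"dy":0,"dz":0.9,"wx":0,"wy":0,"wz":0,"grip":0.4}]}}

```text
time_s: 8.62
ee_pos: [529.7, -375.1, 159.5]
tool_rot: [0.938, -0.348, -0.001, -0.0]
force: [-0.2, -0.3, -0.2]
grip_width: 65.1
grip_force: 0.0
```

Emit:
{"api": "arm_command", "payload": {"motion": [{"dx":0,"dy":0,"dz":0.37,"wx":0,"wy":0,"wz":0,"grip":0.5},{"dx":0,"dy":0,"dz":0.37,"wx":0,"wy":0,"wz":0,"grip":0.5},{"dx":0,"dy":0,"dz":0.37,"wx":0,"wy":0,"wz":0,"grip":1},{"dx":0,"dy":0,"dz":0.37,"wx":0,"wy":0,"wz":0,"grip":1},{"dx":0,"dy":0,"dz":0.37,"wx":0,"wy":0,"wz":0,"grip":1},{"dx":0,"dy":0,"dz":0.37,"wx":0,"wy":0,"wz":0,"grip":1},{"dx":0,"dy":0,"dz":0.37,"wx":0,"wy":0,"wz":0,"grip":1},{"dx":0,"dy":0,"dz":0.37,"wx":0,"wy":0,"wz":0,"grip":1}], "squeeze": 30}}

```text
time_s: 9.62
ee_pos: [530.0, -375.2, 123.2]
tool_rot: [0.938, -0.348, -0.0, -0.0]
force: [-0.3, 0.1, 6.5]
grip_width: 17.8
grip_force: 30.0
```

Run:
```python
from h import *
s=read_state();print(s['force'].round(1),s['grip_width'],s['grip_force'])
s['ee_pos'][2]+=200
go(376.5,-269.5,320,-27,s=s)
```

```text
[-0.3  0.1  6.5] 17.77271965344954 29.98670739121735
at [ 530.  -375.2  323.2] t 9.6 d [-1.853  0.2    0.033] w [-0.0001  0.0001 -0.0762]
```

Emit:
{"api": "arm_command", "payload": {"motion": [{"dx":0,"dy":0,"dz":-0.3,"wx":0,"wy":0,"wz":0,"grip":1},{"dx":0,"dy":0,"dz":-0.65,"wx":0,"wy":0,"wz":0,"grip":1},{"dx":0,"dy":0,"dz":-1,"wx":0,"wy":0,"wz":0,"grip":1},{"dx":0,"dy":0,"dz":-1,"wx":0,"wy":0,"wz":0,"grip":1}]}}

```text
time_s: 10.12
ee_pos: [531.0, -375.7, 225.1]
tool_rot: [0.938, -0.348, 0.002, 0.0]
force: [0.0, -0.5, -2.3]
grip_width: 17.7
grip_force: 30.0
```

Emit:
{"api": "arm_command", "payload": {"motion": [{"dx":0,"dy":0,"dz":-0.12,"wx":0,"wy":0,"wz":-0.361,"grip":1},{"dx":0,"dy":0,"dz":-0.12,"wx":0,"wy":0,"wz":-0.361,"grip":1},{"dx":0,"dy":0,"dz":-0.12,"wx":0,"wy":0,"wz":-0.361,"grip":1},{"dx":0,"dy":0,"dz":-0.12,"wx":0,"wy":0,"wz":-0.361,"grip":1},{"dx":0,"dy":0,"dz":-0.12,"wx":0,"wy":0,"wz":-0.361,"grip":1},{"dx":0,"dy":0,"dz":-0.12,"wx":0,"wy":0,"wz":-0.361,"grip":1},{"dx":0,"dy":0,"dz":-0.12,"wx":0,"wy":0,"wz":-0.361,"grip":1},{"dx":0,"dy":0,"dz":-0.12,"wx":0,"wy":0,"wz":-0.361,"grip":1}]}}

```text
time_s: 11.12
ee_pos: [529.5, -374.9, 233.4]
tool_rot: [0.978, 0.208, -0.001, -0.001]
force: [-0.7, -0.0, -1.5]
grip_width: 17.7
grip_force: 30.0
```

Emit:
{"api": "arm_command", "payload": {"motion": [{"dx":-0.5,"dy":0.05,"dz":0,"wx":0,"wy":0,"wz":0,"grip":1},{"dx":-0.96,"dy":0.1,"dz":0,"wx":0,"wy":0,"wz":0,"grip":1},{"dx":-0.96,"dy":0.1,"dz":0,"wx":0,"wy":0,"wz":0,"grip":1},{"dx":-0.96,"dy":0.1,"dz":0,"wx":0,"wy":0,"wz":0,"grip":1}]}}

```text
time_s: 11.62
ee_pos: [446.9, -423.1, 234.3]
tool_rot: [0.978, 0.209, -0.0, -0.001]
force: [0.2, 0.7, -2.1]
grip_width: 18.0
grip_force: 30.0
```

Emit:
{"api": "arm_command", "payload": {"motion": [{"dx":-0.45,"dy":-0.3,"dz":0,"wx":0,"wy":0,"wz":0,"grip":1},{"dx":-0.9,"dy":-0.6,"dz":0,"wx":0,"wy":0,"wz":0,"grip":1},{"dx":-0.9,"dy":-0.6,"dz":0,"wx":0,"wy":0,"wz":0,"grip":1},{"dx":-0.9,"dy":-0.6,"dz":0,"wx":0,"wy":0,"wz":0,"grip":1}]}}

```text
time_s: 12.12
ee_pos: [341.2, -405.2, 234.8]
tool_rot: [0.978, 0.211, 0.0, -0.0]
force: [0.6, 0.1, -1.9]
grip_width: 17.7
grip_force: 30.0
```

Run:
```python
from h import *
s=read_state();print(s['force'].round(1),s['grip_width'],s['grip_force'],s['qpos'].round(2))
go(315,-314,237,24.3)
im,d,c=shot('side'); save(im[80:280,250:570],'s3.png',1.5)
```

```text
[ 0.6  0.1 -1.9] 17.74269646192073 29.9867823603563 [ 0.91  0.09 -0.13  1.73  0.01  1.32 -0.37]
at [ 341.2 -405.2  234.8] t 12.1 d [ 0.137 -0.939 -0.022] w [-0.0002 -0.0001  0.0002]
```

View pics/s3.png

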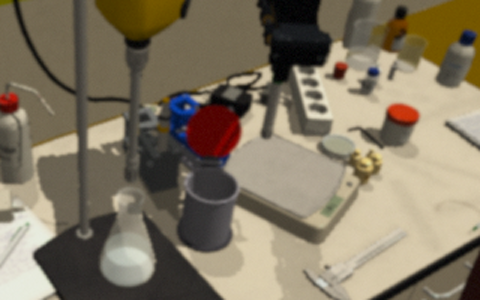

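The side crop shows the lid open behind the can mouth (208,190) and the shaft hanging upright from the gripper at (270,110), above the balance. Next, round the lid and into the can.

Emit:
{"api": "arm_command", "payload": {"motion": [{"dx":0.06,"dy":-0.45,"dz":0,"wx":0,"wy":0,"wz":0,"grip":1},{"dx":0.137,"dy":-0.94,"dz":0,"wx":0,"wy":0,"wz":0,"grip":1},{"dx":0.137,"dy":-0.94,"dz":0,"wx":0,"wy":0,"wz":0,"grip":1},{"dx":0.137,"dy":-0.94,"dz":0,"wx":0,"wy":0,"wz":0,"grip":1}]}}

```text
time_s: 12.68
ee_pos: [314.7, -314.7, 234.8]
tool_rot: [0.977, 0.211, -0.0, -0.0]
force: [-0.1, -0.2, -2.5]
grip_width: 17.4
grip_force: 30.0
```

Emit:
{"api": "arm_command", "payload": {"motion": [{"dx":0.4,"dy":-0.07,"dz":-0.02,"wx":0,"wy":0,"wz":0,"grip":1},{"dx":0.75,"dy":-0.15,"dz":-0.02,"wx":0,"wy":0,"wz":0,"grip":1},{"dx":0.75,"dy":-0.15,"dz":-0.02,"wx":0,"wy":0,"wz":0,"grip":1},{"dx":0.75,"dy":-0.15,"dz":-0.02,"wx":0,"wy":0,"wz":0,"grip":1}]}}

```text
time_s: 13.18
ee_pos: [375.8, -270.9, 236.2]
tool_rot: [0.978, 0.21, -0.001, -0.001]
force: [-0.3, 0.5, -1.4]
grip_width: 17.9
grip_force: 30.0
```

Run:
```python
from w import *
s=read_state();print(s['force'].round(1),s['grip_width'],s['qpos'].round(2))
go(376.5,-269.5,160,24.3)
im,p,c=meas()
a=im[:260]; im2,_,_=shot('side'); save(np.hstack([a,im2[60:320]]),'ws4.png',0.62)
```

```text
[-0.3  0.5 -1.4] 17.883855622855428 [ 0.8  -0.04 -0.26  1.86 -0.01  1.32 -0.61]
at [ 375.8 -270.9  236.2] t 13.2 d [ 0.013 -0.008  0.762] w [-0.0007  0.0003 -0.0003]
lid [376, 165, 8, 55, 262] c 401.8 -321.5 wh [52.7  4.8] a 25.9 z 120.6
bar [311, 192, 21, 14, 137] c 380.6 -269.7 wh [ 6.5 17.2] a 27.8 z 153.3
blue [470, 115, 109, 115, 3873] c 475.5 -457.9 wh [ 54.6 140.5] a 63.8 z 80.2
grey [402, 38, 146, 109, 5016] c 529.7 -376.1 wh [ 55.2 141.4] a 49.6 z 80.2
green none
yellow [475, 100, 18, 17, 252] c 496.0 -347.0 wh [11.3 13.5] a 25.2 z 175.6
```

View pics/ws4.png

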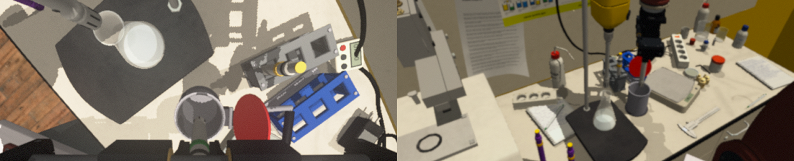

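The wrist view shows the shaft head over the can mouth at (203,110), left of the open lid. I'll lower it, hold for 2 s and lift out.

Emit:
{"api": "arm_command", "payload": {"motion": [{"dx":0.01,"dy":0,"dz":0.3,"wx":0,"wy":0,"wz":0,"grip":1},{"dx":0.01,"dy":0,"dz":0.6,"wx":0,"wy":0,"wz":0,"grip":1},{"dx":0.01,"dy":0,"dz":0.76,"wx":0,"wy":0,"wz":0,"grip":1},{"dx":0.01,"dy":0,"dz":0.76,"wx":0,"wy":0,"wz":0,"grip":1},{"dx":0.01,"dy":0,"dz":0.76,"wx":0,"wy":0,"wz":0,"grip":1},{"dx":0.01,"dy":0,"dz":0.76,"wx":0,"wy":0,"wz":0,"grip":1},{"dx":0.01,"dy":0,"dz":0.76,"wx":0,"wy":0,"wz":0,"grip":1},{"dx":0.01,"dy":0,"dz":0.76,"wx":0,"wy":0,"wz":0,"grip":1},{"dx":0.01,"dy":0,"dz":0.76,"wx":0,"wy":0,"wz":0,"grip":1},{"dx":0.01,"dy":0,"dz":0.76,"wx":0,"wy":0,"wz":0,"grip":1},{"dx":0.01,"dy":0,"dz":0.76,"wx":0,"wy":0,"wz":0,"grip":1},{"dx":0.01,"dy":0,"dz":0.76,"wx":0,"wy":0,"wz":0,"grip":1},{"dx":0.01,"dy":0,"dz":0.76,"wx":0,"wy":0,"wz":0,"grip":1},{"dx":0.01,"dy":0,"dz":0.76,"wx":0,"wy":0,"wz":0,"grip":1},{"dx":0.01,"dy":0,"dz":0.76,"wx":0,"wy":0,"wz":0,"grip":1},{"dx":0.01,"dy":0,"dz":0.76,"wx":0,"wy":0,"wz":0,"grip":1},{"dx":0.01,"dy":0,"dz":0.76,"wx":0,"wy":0,"wz":0,"grip":1},{"dx":0.01,"dy":0,"dz":0.76,"wx":0,"wy":0,"wz":0,"grip":1},{"dx":0.01,"dy":0,"dz":0.76,"wx":0,"wy":0,"wz":0,"grip":1},{"dx":0.01,"dy":0,"dz":0.76,"wx":0,"wy":0,"wz":0,"grip":1}]}}

```text
time_s: 15.78
ee_pos: [376.6, -269.6, 160.6]
tool_rot: [0.978, 0.21, -0.0, -0.001]
force: [-0.2, -0.4, -2.0]
grip_width: 18.0
grip_force: 30.0
```

Emit:
{"api": "arm_command", "payload": {"motion": [{"dx":0,"dy":0,"dz":-0.4,"wx":0,"wy":0,"wz":0,"grip":1},{"dx":0,"dy":0,"dz":-0.8,"wx":0,"wy":0,"wz":0,"grip":1},{"dx":0,"dy":0,"dz":-0.8,"wx":0,"wy":0,"wz":0,"grip":1},{"dx":0,"dy":0,"dz":-0.8,"wx":0,"wy":0,"wz":0,"grip":1}]}}

```text
time_s: 16.27
ee_pos: [376.4, -269.5, 239.8]
tool_rot: [0.978, 0.21, -0.001, -0.001]
force: [0.3, -0.1, -1.3]
grip_width: 18.1
grip_force: 30.0
```

Emit:
{"api": "arm_command", "payload": {"motion": [{"dx":-0.4,"dy":0.07,"dz":0,"wx":0,"wy":0,"wz":0,"grip":1},{"dx":-0.75,"dy":0.15,"dz":0,"wx":0,"wy":0,"wz":0,"grip":1},{"dx":-0.75,"dy":0.15,"dz":0,"wx":0,"wy":0,"wz":0,"grip":1},{"dx":-0.75,"dy":0.15,"dz":0,"wx":0,"wy":0,"wz":0,"grip":1}]}}

```text
time_s: 16.77
ee_pos: [314.6, -313.5, 239.6]
tool_rot: [0.978, 0.21, -0.001, -0.001]
force: [0.6, -0.4, -1.7]
grip_width: 17.9
grip_force: 30.0
```

Emit:
{"api": "arm_command", "payload": {"motion": [{"dx":-0.06,"dy":0.45,"dz":0,"wx":0,"wy":0,"wz":0,"grip":1},{"dx":-0.137,"dy":0.94,"dz":0,"wx":0,"wy":0,"wz":0,"grip":1},{"dx":-0.137,"dy":0.94,"dz":0,"wx":0,"wy":0,"wz":0,"grip":1},{"dx":-0.137,"dy":0.94,"dz":0,"wx":0,"wy":0,"wz":0,"grip":1}]}}

```text
time_s: 17.27
ee_pos: [341.4, -404.3, 239.6]
tool_rot: [0.977, 0.211, -0.001, -0.002]
force: [-0.5, 0.3, -1.7]
grip_width: 17.6
grip_force: 30.0
```

Run:
```python
from w import *
s=read_state();print(s['force'].round(1),s['grip_width'],s['qpos'].round(2))
im,p,c=meas()
go(435,-438,237,24.3)
```

```text
[-0.5  0.3 -1.7] 17.60867672480065 [ 0.91  0.09 -0.13  1.72  0.01  1.33 -0.37]
lid [263, 90, 2, 20, 24] c 400.1 -321.6 wh [16.4  2.2] a 20.1 z 121.8
bar none
blue [353, 24, 140, 129, 5328] c 475.7 -458.3 wh [ 53.9 139.6] a 63.7 z 80.2
grey [297, 0, 148, 53, 3131] c 508.7 -383.7 wh [ 47.4 144.9] a 26.1 z 80.1
green none
yellow none
at [ 341.3 -404.1  240. ] t 17.3 d [0.714 0.696 0.028] w [-0.0008  0.0001  0.0004]
```

Emit:
{"api": "arm_command", "payload": {"motion": [{"dx":0.35,"dy":0.35,"dz":0,"wx":0,"wy":0,"wz":0,"grip":1},{"dx":0.64,"dy":0.69,"dz":0,"wx":0,"wy":0,"wz":0,"grip":1},{"dx":0.64,"dy":0.69,"dz":0,"wx":0,"wy":0,"wz":0,"grip":1},{"dx":0.64,"dy":0.69,"dz":0,"wx":0,"wy":0,"wz":0,"grip":1}]}}

```text
time_s: 17.82
ee_pos: [427.1, -441.1, 240.3]
tool_rot: [0.978, 0.211, -0.001, -0.001]
force: [-0.5, 1.0, -2.7]
grip_width: 17.7
grip_force: 30.0
```

Emit:
{"api": "arm_command", "payload": {"motion": [{"dx":0.35,"dy":0.35,"dz":0,"wx":0,"wy":0,"wz":0.05,"grip":1},{"dx":0.64,"dy":0.69,"dz":0,"wx":0,"wy":0,"wz":0.1,"grip":1},{"dx":0.64,"dy":0.69,"dz":0,"wx":0,"wy":0,"wz":0.15,"grip":1},{"dx":0.64,"dy":0.69,"dz":0,"wx":0,"wy":0,"wz":0.2,"grip":1},{"dx":0.64,"dy":0.69,"dz":0,"wx":0,"wy":0,"wz":0.25,"grip":1},{"dx":0.64,"dy":0.69,"dz":0,"wx":0,"wy":0,"wz":0.282,"grip":1},{"dx":0.64,"dy":0.69,"dz":0,"wx":0,"wy":0,"wz":0.282,"grip":1}]}}

```text
time_s: 18.7
ee_pos: [513.2, -478.4, 241.1]
tool_rot: [0.973, -0.229, -0.0, -0.0]
force: [0.1, 0.9, -2.1]
grip_width: 17.6
grip_force: 30.0
```

Run:
```python
from w import *
s=read_state();print(s['force'].round(1),s['grip_width'],s['qpos'].round(2))
im,p,c=meas()
go(515,-477.6,140,-26.4)
save(im,'w5.png',0.9)
```

```text
[ 0.1  0.9 -2.1] 17.586660457952597 [ 0.7   0.43 -0.02  1.29  0.01  1.42 -1.35]
lid none
bar none
blue [323, 162, 21, 70, 704] c 495.0 -485.8 wh [21.8 79.9] a 64.7 z 80.1
grey [207, 146, 63, 79, 2833] c 549.0 -392.3 wh [55.  90.5] a 49.7 z 79.9
green none
yellow none
at [ 513.3 -478.4  240.9] t 18.8 d [ 0.012 -0.015  1.009] w [-0.0001  0.0003  0.0001]
```

View pics/w5.png

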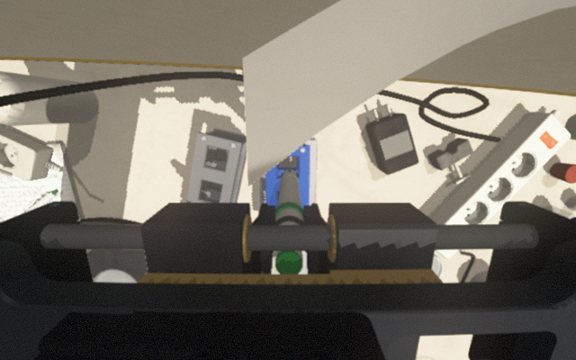

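The wrist view shows the green-topped shaft (288,262) gripped above the blue rack's far hole (290,190). A curled wall sheet hangs further out, at the upper right. I'll lower.

Emit:
{"api": "arm_command", "payload": {"motion": [{"dx":0.012,"dy":-0.015,"dz":0.35,"wx":0,"wy":0,"wz":0,"grip":1},{"dx":0.012,"dy":-0.015,"dz":0.55,"wx":0,"wy":0,"wz":0,"grip":1},{"dx":0.012,"dy":-0.015,"dz":0.7,"wx":0,"wy":0,"wz":0,"grip":1},{"dx":0.012,"dy":-0.015,"dz":0.85,"wx":0,"wy":0,"wz":0,"grip":1},{"dx":0.012,"dy":-0.015,"dz":1.0,"wx":0,"wy":0,"wz":0,"grip":1},{"dx":0.012,"dy":-0.015,"dz":1.0,"wx":0,"wy":0,"wz":0,"grip":1}]}}

```text
time_s: 19.5
ee_pos: [515.1, -477.3, 138.7]
tool_rot: [0.973, -0.229, -0.002, -0.001]
force: [0.3, 0.0, -1.6]
grip_width: 18.1
grip_force: 30.0
```

Emit:
{"api": "arm_command", "payload": {"motion": [{"dx":0,"dy":0,"dz":0.07,"wx":0,"wy":0,"wz":0,"grip":1},{"dx":0,"dy":0,"dz":0.14,"wx":0,"wy":0,"wz":0,"grip":1},{"dx":0,"dy":0,"dz":0.14,"wx":0,"wy":0,"wz":0,"grip":1},{"dx":0,"dy":0,"dz":0.14,"wx":0,"wy":0,"wz":0,"grip":0.6},{"dx":0,"dy":0,"dz":0.14,"wx":0,"wy":0,"wz":0,"grip":0.5},{"dx":0,"dy":0,"dz":0.14,"wx":0,"wy":0,"wz":0,"grip":0.5},{"dx":0,"dy":0,"dz":0.14,"wx":0,"wy":0,"wz":0,"grip":0.5}]}}

```text
time_s: 20.38
ee_pos: [515.7, -477.8, 126.4]
tool_rot: [0.973, -0.229, -0.0, -0.0]
force: [-0.4, 0.5, -0.3]
grip_width: 42.7
grip_force: 0.0
```

Emit:
{"api": "arm_command", "payload": {"motion": [{"dx":0,"dy":0,"dz":-0.3,"wx":0,"wy":0,"wz":0,"grip":0.5},{"dx":0,"dy":0,"dz":-0.65,"wx":0,"wy":0,"wz":0,"grip":0.5},{"dx":0,"dy":0,"dz":-1,"wx":0,"wy":0,"wz":0,"grip":0.5},{"dx":0,"dy":0,"dz":-1,"wx":0,"wy":0,"wz":0,"grip":0.5}]}}

```text
time_s: 20.88
ee_pos: [516.9, -478.9, 230.0]
tool_rot: [0.973, -0.229, 0.002, 0.001]
force: [-0.1, -0.6, -0.6]
grip_width: 43.5
grip_force: 0.0
```

Run:
```python
from w import *
s=read_state();print(s['force'].round(1),s['grip_width'],s['qpos'].round(2))
go(496,-346.5,235,-40.7)
meas('side')
```

```text
[-0.1 -0.6 -0.6] 43.503172342200585 [ 0.7   0.44 -0.02  1.3   0.01  1.39 -1.36]
at [ 516.9 -478.9  230. ] t 20.9 d [-0.778 -1.092 -0.054] w [ 0.0001 -0.0014  0.0789]
lid [380, 179, 24, 6, 90] c 401.1 -323.0 wh [53.9  9.4] a 22.8 z 120.8
bar none
blue [363, 144, 20, 17, 155] c 514.2 -467.9 wh [46.6 67.4] a 4.2 z 78.7
grey [342, 151, 30, 37, 463] c 529.7 -374.8 wh [ 55.5 143.9] a 50.1 z 78.9
green [373, 118, 5, 4, 16] c 515.2 -475.6 wh [12.  11.9] a 80.4 z 174.6
yellow [358, 145, 5, 4, 15] c 497.6 -345.9 wh [ 9.4 10.5] a 24.3 z 174.0
```

Emit:
{"api": "arm_command", "payload": {"motion": [{"dx":-0.3,"dy":-0.4,"dz":-0.06,"wx":0,"wy":0,"wz":0,"grip":0},{"dx":-0.7,"dy":-0.95,"dz":-0.06,"wx":0,"wy":0,"wz":0,"grip":0},{"dx":-0.7,"dy":-0.95,"dz":-0.06,"wx":0,"wy":0,"wz":0,"grip":0},{"dx":-0.7,"dy":-0.95,"dz":-0.06,"wx":0,"wy":0,"wz":0,"grip":0}]}}

```text
time_s: 21.42
ee_pos: [495.2, -361.4, 231.8]
tool_rot: [0.973, -0.229, -0.001, -0.0]
force: [-0.2, -0.6, 0.7]
grip_width: 75.7
grip_force: 0.0
```

Emit:
{"api": "arm_command", "payload": {"motion": [{"dx":-0.08,"dy":-0.14,"dz":0,"wx":0,"wy":0,"wz":0.04,"grip":0},{"dx":-0.08,"dy":-0.14,"dz":0,"wx":0,"wy":0,"wz":0.079,"grip":0},{"dx":-0.08,"dy":-0.14,"dz":0,"wx":0,"wy":0,"wz":0.079,"grip":0}]}}

```text
time_s: 21.8
ee_pos: [494.2, -347.0, 231.7]
tool_rot: [0.937, -0.348, -0.001, -0.0]
force: [-0.3, -0.2, 0.1]
grip_width: 86.9
grip_force: 0.0
```

Run:
```python
from w import *
s=read_state();print(s['force'].round(1),s['grip_width'],s['qpos'].round(2))
go(496,-346.5,160,-40.7)
meas()
```

```text
[-0.3 -0.2  0.1] 86.86458954770053 [ 0.57  0.24 -0.04  1.57  0.01  1.34 -1.75]
at [ 494.2 -347.   231.7] t 21.8 d [ 0.012 -0.016  0.717] w [ 0.0002  0.0007 -0.0004]
lid none
bar none
blue [377, 77, 72, 125, 4162] c 471.7 -456.1 wh [ 54.4 130.9] a 63.7 z 80.1
grey [291, 73, 56, 137, 5061] c 529.6 -376.5 wh [ 54.4 139.8] a 49.8 z 80.1
green [436, 66, 17, 18, 245] c 515.1 -478.1 wh [12.1 11.3] a 58.1 z 175.6
yellow [312, 216, 13, 6, 42] c 493.2 -344.2 wh [9.3 3.9] a 41.4 z 175.5
```

Emit:
{"api": "arm_command", "payload": {"motion": [{"dx":0.012,"dy":-0.01,"dz":0,"wx":0,"wy":0,"wz":0,"grip":0.5},{"dx":0.012,"dy":-0.01,"dz":0,"wx":0,"wy":0,"wz":0,"grip":0.5},{"dx":0.012,"dy":-0.01,"dz":0,"wx":0,"wy":0,"wz":0,"grip":0.5},{"dx":0.012,"dy":-0.01,"dz":0.4,"wx":0,"wy":0,"wz":0,"grip":0.5},{"dx":0.012,"dy":-0.01,"dz":0.7,"wx":0,"wy":0,"wz":0,"grip":0.5},{"dx":0.012,"dy":-0.01,"dz":0.97,"wx":0,"wy":0,"wz":0,"grip":0.5},{"dx":0.012,"dy":-0.01,"dz":0.97,"wx":0,"wy":0,"wz":0,"grip":0.5},{"dx":0.012,"dy":-0.01,"dz":0.97,"wx":0,"wy":0,"wz":0,"grip":1},{"dx":0.012,"dy":-0.01,"dz":0.97,"wx":0,"wy":0,"wz":0,"grip":1},{"dx":0.012,"dy":-0.01,"dz":0.97,"wx":0,"wy":0,"wz":0,"grip":1},{"dx":0.012,"dy":-0.01,"dz":0.97,"wx":0,"wy":0,"wz":0,"grip":1},{"dx":0.012,"dy":-0.01,"dz":0.97,"wx":0,"wy":0,"wz":0,"grip":1},{"dx":0.012,"dy":-0.01,"dz":0.97,"wx":0,"wy":0,"wz":0,"grip":1}], "squeeze": 30}}

```text
time_s: 23.48
ee_pos: [496.3, -345.9, 136.1]
tool_rot: [0.938, -0.348, -0.0, -0.0]
force: [-0.6, -0.5, 5.3]
grip_width: 17.9
grip_force: 30.0
```

Emit:
{"api": "arm_command", "payload": {"motion": [{"dx":0,"dy":0,"dz":-0.3,"wx":0,"wy":0,"wz":0,"grip":1},{"dx":0,"dy":0,"dz":-0.65,"wx":0,"wy":0,"wz":0,"grip":1},{"dx":0,"dy":0,"dz":-1,"wx":0,"wy":0,"wz":0,"grip":1},{"dx":0,"dy":0,"dz":-1,"wx":0,"wy":0,"wz":0,"grip":1}]}}

```text
time_s: 23.98
ee_pos: [497.3, -346.1, 237.9]
tool_rot: [0.938, -0.348, 0.001, -0.0]
force: [-0.2, -0.1, -2.3]
grip_width: 17.6
grip_force: 30.0
```

Run:
```python
from w import *
s=read_state();print(s['force'].round(1),s['grip_width'],s['qpos'].round(2))
go(496,-346.5,250,24.3)
meas('side')
```

```text
[-0.2 -0.1 -2.3] 17.58392554951065 [ 0.57  0.24 -0.05  1.56  0.01  1.35 -1.75]
at [ 497.3 -346.1  237.9] t 24.0 d [-0.006  0.011 -0.121] w [ 2.000e-04 -1.000e-03 -3.611e-01]
lid [379, 179, 25, 6, 83] c 401.4 -320.8 wh [56.2  8.5] a 23.9 z 120.5
bar none
blue [364, 144, 19, 17, 154] c 515.5 -466.3 wh [50.7 68.9] a 5.0 z 78.8
grey [342, 151, 30, 37, 483] c 528.7 -374.2 wh [ 56.2 142.6] a 49.9 z 78.8
green [373, 118, 5, 4, 16] c 515.8 -476.3 wh [15.9  9.5] a 81.2 z 173.8
yellow none
```

Emit:
{"api": "arm_command", "payload": {"motion": [{"dx":0,"dy":0,"dz":-0.13,"wx":0,"wy":0,"wz":-0.361,"grip":1},{"dx":0,"dy":0,"dz":-0.13,"wx":0,"wy":0,"wz":-0.361,"grip":1},{"dx":0,"dy":0,"dz":-0.13,"wx":0,"wy":0,"wz":-0.361,"grip":1},{"dx":0,"dy":0,"dz":-0.13,"wx":0,"wy":0,"wz":-0.361,"grip":1},{"dx":0,"dy":0,"dz":-0.13,"wx":0,"wy":0,"wz":-0.361,"grip":1},{"dx":0,"dy":0,"dz":-0.13,"wx":0,"wy":0,"wz":-0.361,"grip":1},{"dx":0,"dy":0,"dz":-0.13,"wx":0,"wy":0,"wz":-0.361,"grip":1},{"dx":0,"dy":0,"dz":-0.13,"wx":0,"wy":0,"wz":-0.361,"grip":1}]}}

```text
time_s: 25.02
ee_pos: [495.8, -345.4, 247.3]
tool_rot: [0.978, 0.208, -0.001, -0.001]
force: [-0.2, -0.5, -1.7]
grip_width: 17.6
grip_force: 30.0
```

Emit:
{"api": "arm_command", "payload": {"motion": [{"dx":-0.4,"dy":0.3,"dz":0,"wx":0,"wy":0,"wz":0,"grip":1},{"dx":-0.78,"dy":0.5,"dz":0,"wx":0,"wy":0,"wz":0,"grip":1},{"dx":-0.78,"dy":0.5,"dz":0,"wx":0,"wy":0,"wz":0,"grip":1},{"dx":-0.78,"dy":0.5,"dz":0,"wx":0,"wy":0,"wz":0,"grip":1}]}}

```text
time_s: 25.52
ee_pos: [445.9, -422.6, 248.0]
tool_rot: [0.978, 0.209, -0.0, -0.001]
force: [1.3, 0.9, -1.5]
grip_width: 17.7
grip_force: 30.0
```

Emit:
{"api": "arm_command", "payload": {"motion": [{"dx":-0.45,"dy":-0.3,"dz":0,"wx":0,"wy":0,"wz":0,"grip":1},{"dx":-0.9,"dy":-0.6,"dz":0,"wx":0,"wy":0,"wz":0,"grip":1},{"dx":-0.9,"dy":-0.6,"dz":0,"wx":0,"wy":0,"wz":0,"grip":1},{"dx":-0.9,"dy":-0.6,"dz":0,"wx":0,"wy":0,"wz":0,"grip":1}]}}

```text
time_s: 26.02
ee_pos: [340.1, -404.6, 248.8]
tool_rot: [0.978, 0.211, 0.0, -0.0]
force: [1.4, -0.9, -2.5]
grip_width: 18.2
grip_force: 30.0
```

Emit:
{"api": "arm_command", "payload": {"motion": [{"dx":0.07,"dy":-0.45,"dz":0,"wx":0,"wy":0,"wz":0,"grip":1},{"dx":0.15,"dy":-0.95,"dz":0,"wx":0,"wy":0,"wz":0,"grip":1},{"dx":0.15,"dy":-0.95,"dz":0,"wx":0,"wy":0,"wz":0,"grip":1},{"dx":0.15,"dy":-0.95,"dz":0,"wx":0,"wy":0,"wz":0,"grip":1}]}}

```text
time_s: 26.52
ee_pos: [314.8, -312.6, 248.9]
tool_rot: [0.977, 0.211, -0.0, -0.0]
force: [-0.2, -0.4, -1.3]
grip_width: 18.1
grip_force: 30.0
```

Run:
```python
from h import *
s=read_state();print(s['force'].round(1),s['grip_width'],s['qpos'].round(2))
go(376.5,-269.5,250,24.3)
```

```text
[-0.2 -0.4 -1.3] 18.0511414049488 [ 0.82 -0.1  -0.13  1.89 -0.01  1.35 -0.45]
at [ 314.8 -312.6  248.9] t 26.5 d [ 0.74  -0.138 -0.011] w [-0.0002  0.      0.0004]
```

Emit:
{"api": "arm_command", "payload": {"motion": [{"dx":0.4,"dy":-0.07,"dz":0,"wx":0,"wy":0,"wz":0,"grip":1},{"dx":0.74,"dy":-0.14,"dz":0,"wx":0,"wy":0,"wz":0,"grip":1},{"dx":0.74,"dy":-0.14,"dz":0,"wx":0,"wy":0,"wz":0,"grip":1},{"dx":0.74,"dy":-0.14,"dz":0,"wx":0,"wy":0,"wz":0,"grip":1}]}}

```text
time_s: 27.02
ee_pos: [375.3, -270.4, 248.2]
tool_rot: [0.978, 0.21, -0.001, -0.001]
force: [-1.1, -0.5, -2.7]
grip_width: 17.8
grip_force: 30.0
```

Emit:
{"api": "arm_command", "payload": {"motion": [{"dx":0,"dy":0,"dz":0.3,"wx":0,"wy":0,"wz":0,"grip":1},{"dx":0,"dy":0,"dz":0.6,"wx":0,"wy":0,"wz":0,"grip":1},{"dx":0,"dy":0,"dz":0.76,"wx":0,"wy":0,"wz":0,"grip":1},{"dx":0,"dy":0,"dz":0.76,"wx":0,"wy":0,"wz":0,"grip":1},{"dx":0,"dy":0,"dz":0.76,"wx":0,"wy":0,"wz":0,"grip":1},{"dx":0,"dy":0,"dz":0.76,"wx":0,"wy":0,"wz":0,"grip":1},{"dx":0,"dy":0,"dz":0.76,"wx":0,"wy":0,"wz":0,"grip":1},{"dx":0,"dy":0,"dz":0.76,"wx":0,"wy":0,"wz":0,"grip":1},{"dx":0,"dy":0,"dz":0.76,"wx":0,"wy":0,"wz":0,"grip":1},{"dx":0,"dy":0,"dz":0.76,"wx":0,"wy":0,"wz":0,"grip":1},{"dx":0,"dy":0,"dz":0.76,"wx":0,"wy":0,"wz":0,"grip":1},{"dx":0,"dy":0,"dz":0.76,"wx":0,"wy":0,"wz":0,"grip":1},{"dx":0,"dy":0,"dz":0.76,"wx":0,"wy":0,"wz":0,"grip":1},{"dx":0,"dy":0,"dz":0.76,"wx":0,"wy":0,"wz":0,"grip":1},{"dx":0,"dy":0,"dz":0.76,"wx":0,"wy":0,"wz":0,"grip":1},{"dx":0,"dy":0,"dz":0.76,"wx":0,"wy":0,"wz":0,"grip":1},{"dx":0,"dy":0,"dz":0.76,"wx":0,"wy":0,"wz":0,"grip":1},{"dx":0,"dy":0,"dz":0.76,"wx":0,"wy":0,"wz":0,"grip":1},{"dx":0,"dy":0,"dz":0.76,"wx":0,"wy":0,"wz":0,"grip":1},{"dx":0,"dy":0,"dz":0.76,"wx":0,"wy":0,"wz":0,"grip":1}]}}

```text
time_s: 29.52
ee_pos: [375.1, -269.5, 172.6]
tool_rot: [0.978, 0.21, -0.0, -0.001]
force: [0.2, 0.1, -2.0]
grip_width: 17.9
grip_force: 30.0
```

Emit:
{"api": "arm_command", "payload": {"motion": [{"dx":0,"dy":0,"dz":-0.4,"wx":0,"wy":0,"wz":0,"grip":1},{"dx":0,"dy":0,"dz":-0.8,"wx":0,"wy":0,"wz":0,"grip":1},{"dx":0,"dy":0,"dz":-0.8,"wx":0,"wy":0,"wz":0,"grip":1},{"dx":0,"dy":0,"dz":-0.8,"wx":0,"wy":0,"wz":0,"grip":1}]}}

```text
time_s: 30.02
ee_pos: [374.9, -269.4, 251.8]
tool_rot: [0.978, 0.21, -0.001, -0.001]
force: [0.4, 0.4, -2.2]
grip_width: 17.4
grip_force: 30.0
```

Emit:
{"api": "arm_command", "payload": {"motion": [{"dx":-0.4,"dy":0.07,"dz":0,"wx":0,"wy":0,"wz":0,"grip":1},{"dx":-0.75,"dy":0.15,"dz":0,"wx":0,"wy":0,"wz":0,"grip":1},{"dx":-0.75,"dy":0.15,"dz":0,"wx":0,"wy":0,"wz":0,"grip":1},{"dx":-0.75,"dy":0.15,"dz":0,"wx":0,"wy":0,"wz":0,"grip":1}]}}

```text
time_s: 30.52
ee_pos: [313.1, -313.3, 251.6]
tool_rot: [0.978, 0.21, -0.001, -0.001]
force: [-0.4, -0.6, -2.0]
grip_width: 17.4
grip_force: 30.0
```

Emit:
{"api": "arm_command", "payload": {"motion": [{"dx":-0.06,"dy":0.45,"dz":0,"wx":0,"wy":0,"wz":0,"grip":1},{"dx":-0.137,"dy":0.94,"dz":0,"wx":0,"wy":0,"wz":0,"grip":1},{"dx":-0.137,"dy":0.94,"dz":0,"wx":0,"wy":0,"wz":0,"grip":1},{"dx":-0.137,"dy":0.94,"dz":0,"wx":0,"wy":0,"wz":0,"grip":1}]}}

```text
time_s: 31.02
ee_pos: [339.9, -404.2, 251.6]
tool_rot: [0.977, 0.211, -0.001, -0.002]
force: [0.1, 1.0, -1.7]
grip_width: 17.9
grip_force: 30.0
```

Run:
```python
from w import *
s=read_state();print(s['force'].round(1),s['grip_width'],s['qpos'].round(2))
im,p,c=meas()
go(475.6,-458,250,24.3)
```

```text
[ 0.1  1.  -1.7] 17.880723582878066 [ 0.86  0.08 -0.08  1.71  0.01  1.36 -0.36]
lid [266, 87, 2, 18, 30] c 403.0 -320.5 wh [15.3  2.3] a 19.4 z 121.6
bar none
blue [353, 27, 135, 124, 4493] c 475.3 -458.0 wh [ 53.7 138.6] a 63.7 z 80.2
grey [299, 0, 147, 54, 3448] c 510.7 -384.7 wh [ 50.4 148.3] a 26.3 z 80.1
green [500, 31, 18, 17, 237] c 514.5 -478.1 wh [11.3 13.5] a 19.7 z 175.5
yellow none
at [ 339.8 -404.   252. ] t 31.1 d [1.014 1.053 0.017] w [-0.0008  0.0001  0.0004]
```

Blue rack has not moved. I'll place yellow in the middle hole.

Emit:
{"api": "arm_command", "payload": {"motion": [{"dx":0.35,"dy":0.35,"dz":0,"wx":0,"wy":0,"wz":0,"grip":1},{"dx":0.64,"dy":0.69,"dz":0,"wx":0,"wy":0,"wz":0,"grip":1},{"dx":0.64,"dy":0.69,"dz":0,"wx":0,"wy":0,"wz":0,"grip":1},{"dx":0.64,"dy":0.69,"dz":0,"wx":0,"wy":0,"wz":0,"grip":1}]}}

```text
time_s: 31.58
ee_pos: [425.8, -441.0, 252.3]
tool_rot: [0.978, 0.211, -0.001, -0.001]
force: [0.1, 0.4, -2.2]
grip_width: 17.5
grip_force: 30.0
```

Emit:
{"api": "arm_command", "payload": {"motion": [{"dx":0.3,"dy":0.3,"dz":0,"wx":0,"wy":0,"wz":0.05,"grip":1},{"dx":0.37,"dy":0.36,"dz":0,"wx":0,"wy":0,"wz":0.1,"grip":1},{"dx":0.37,"dy":0.36,"dz":0,"wx":0,"wy":0,"wz":0.15,"grip":1},{"dx":0.37,"dy":0.36,"dz":0,"wx":0,"wy":0,"wz":0.2,"grip":1},{"dx":0.37,"dy":0.36,"dz":0,"wx":0,"wy":0,"wz":0.25,"grip":1},{"dx":0.37,"dy":0.36,"dz":0,"wx":0,"wy":0,"wz":0.282,"grip":1},{"dx":0.37,"dy":0.36,"dz":0,"wx":0,"wy":0,"wz":0.282,"grip":1}]}}

```text
time_s: 32.45
ee_pos: [473.7, -459.2, 253.1]
tool_rot: [0.973, -0.229, -0.0, -0.0]
force: [0.0, -0.2, -2.4]
grip_width: 17.5
grip_force: 30.0
```

Run:
```python
from w import *
s=read_state();print(s['force'].round(1),s['grip_width'],s['qpos'].round(2))
im,p,c=meas()
go(475.6,-458,155,-26.4)
save(im,'w6.png',0.8)
```

```text
[ 0.  -0.2 -2.4] 17.489807912160153 [ 0.69  0.34  0.02  1.39 -0.01  1.41 -1.33]
lid none
bar none
blue [273, 110, 60, 122, 3022] c 492.8 -443.5 wh [ 52.9 138.3] a 55.5 z 80.0
grey [202, 105, 68, 120, 4356] c 530.1 -376.2 wh [ 55.3 139.3] a 49.6 z 80.0
green [301, 135, 13, 12, 106] c 528.1 -474.7 wh [10.5  7.3] a 83.3 z 175.5
yellow none
at [ 473.8 -459.3  252.9] t 32.5 d [ 0.011 -0.019  0.979] w [-0.0001  0.0003  0.0001]
```

View pics/w6.png

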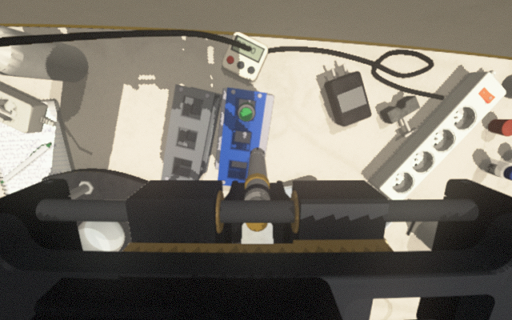

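The rack has been knocked: the green top is now at (246,112) in the picture, about (528,-475) mm against (515,-478) before. The shaft I hold at (257,215) no longer lines up with a hole, so I'll back off to see the whole rack and measure again.

Emit:
{"api": "arm_command", "payload": {"motion": [{"dx":-0.4,"dy":0.15,"dz":0,"wx":0,"wy":0,"wz":0,"grip":1},{"dx":-0.7,"dy":0.3,"dz":0,"wx":0,"wy":0,"wz":0,"grip":1},{"dx":-0.7,"dy":0.3,"dz":0,"wx":0,"wy":0,"wz":0,"grip":1},{"dx":-0.7,"dy":0.3,"dz":0,"wx":0,"wy":0,"wz":0,"grip":1}]}}

```text
time_s: 33.0
ee_pos: [398.7, -454.9, 252.7]
tool_rot: [0.974, -0.228, -0.0, -0.0]
force: [1.1, 0.4, -1.9]
grip_width: 17.9
grip_force: 30.0
```

Run:
```python
from w import *
s=read_state();print(s['force'].round(1),s['ee_pos'].round(1))
im,p,c=meas()
b=im[60:260,180:440]; save(b,'w7.png',2)
hsv=cv2.cvtColor(im,cv2.COLOR_RGB2HSV);z=p[...,2]
m=(hsv[...,0]>103)&(hsv[...,0]<124)&(hsv[...,1]>100)&(z>76)&(z<84)
# holes: table-ish points enclosed by the top plate
cs,h=cv2.findContours(m.astype(np.uint8),cv2.RETR_CCOMP,cv2.CHAIN_APPROX_NONE)
for k,q in enumerate(cs):
    if h[0][k][3]>=0 and cv2.contourArea(q)>80:
        w=plane(c,q.reshape(-1,2),80.); print('hole',cv2.contourArea(q),np.round(cv2.minAreaRect(w[:,:2].astype(np.float32))[0],1),cv2.minAreaRect(w[:,:2].astype(np.float32))[1:])
```

```text
[ 1.1  0.4 -1.9] [ 398.7 -454.9  252.7]
lid none
bar none
blue [244, 65, 55, 114, 2896] c 482.7 -437.1 wh [ 54.5 114.2] a 55.5 z 80.1
grey [169, 37, 71, 141, 5283] c 529.5 -376.1 wh [ 55.4 141. ] a 49.5 z 80.0
green [245, 38, 17, 18, 236] c 531.4 -465.9 wh [12.1 11.7] a 4.2 z 175.4
yellow none
```

View pics/w7.png

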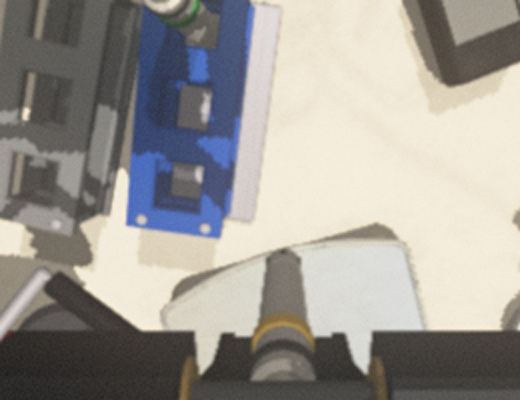

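The crop shows the whole blue rack turned and shifted next to the grey one. Green stands in the far hole and the middle hole (crop 195,107) is free. The plate rectangle puts the rack's middle at (493,-444) mm with its row at -34.5°.

Run:
```python
from h import *
go(493.1,-444,150,-34.5)
```

```text
at [ 399.2 -454.7  252.5] t 33.0 d [ 0.794 -0.513  1.025] w [-0.0003  0.0003  0.0451]
```

Emit:
{"api": "arm_command", "payload": {"motion": [{"dx":0.4,"dy":-0.25,"dz":0,"wx":0,"wy":0,"wz":0.02,"grip":1},{"dx":0.794,"dy":-0.513,"dz":0,"wx":0,"wy":0,"wz":0.045,"grip":1},{"dx":0.794,"dy":-0.513,"dz":0,"wx":0,"wy":0,"wz":0.045,"grip":1},{"dx":0.794,"dy":-0.513,"dz":0,"wx":0,"wy":0,"wz":0.045,"grip":1}]}}

```text
time_s: 33.55
ee_pos: [492.7, -444.4, 251.6]
tool_rot: [0.955, -0.296, -0.001, -0.0]
force: [-0.4, -1.2, -2.0]
grip_width: 17.9
grip_force: 30.0
```

Run:
```python
from w import *
s=read_state();print(s['force'].round(1),s['ee_pos'].round(1))
im,p,c=meas()
go(493.1,-444,155,-34.5)
b=im[90:270,200:460]; save(b,'w8.png',2)
```

```text
[-0.4 -1.2 -2. ] [ 492.7 -444.4  251.6]
lid none
bar none
blue [296, 122, 49, 106, 2771] c 500.1 -448.8 wh [ 52.8 120.7] a 55.3 z 80.1
grey [229, 128, 53, 97, 3566] c 540.3 -385.1 wh [ 54.9 113.3] a 49.7 z 79.9
green none
yellow none
at [ 492. -445.  252.] t 33.6 d [ 0.006 -0.014  0.97 ] w [ 0.      0.0007 -0.0003]
```

View pics/w8.png

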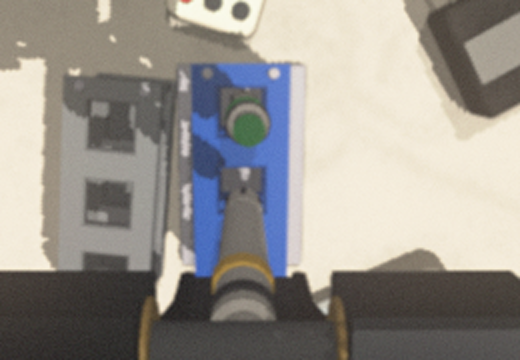

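The crop shows the held shaft tip over the middle hole (242,185), centred between the plate edges, with green standing behind it. I'll lower.

Emit:
{"api": "arm_command", "payload": {"motion": [{"dx":0.004,"dy":-0.014,"dz":0.4,"wx":0,"wy":0,"wz":0,"grip":1},{"dx":0.004,"dy":-0.014,"dz":0.6,"wx":0,"wy":0,"wz":0,"grip":1},{"dx":0.004,"dy":-0.014,"dz":0.75,"wx":0,"wy":0,"wz":0,"grip":1},{"dx":0.004,"dy":-0.014,"dz":0.9,"wx":0,"wy":0,"wz":0,"grip":1},{"dx":0.004,"dy":-0.014,"dz":1.0,"wx":0,"wy":0,"wz":0,"grip":1},{"dx":0.004,"dy":-0.014,"dz":1.0,"wx":0,"wy":0,"wz":0,"grip":1}]}}

```text
time_s: 34.35
ee_pos: [493.1, -443.5, 151.6]
tool_rot: [0.955, -0.297, -0.001, -0.001]
force: [-0.2, 0.4, -1.1]
grip_width: 17.7
grip_force: 30.0
```

Emit:
{"api": "arm_command", "payload": {"motion": [{"dx":0,"dy":0,"dz":0.07,"wx":0,"wy":0,"wz":0,"grip":1},{"dx":0,"dy":0,"dz":0.14,"wx":0,"wy":0,"wz":0,"grip":1},{"dx":0,"dy":0,"dz":0.14,"wx":0,"wy":0,"wz":0,"grip":1},{"dx":0,"dy":0,"dz":0.14,"wx":0,"wy":0,"wz":0,"grip":0.6},{"dx":0,"dy":0,"dz":0.14,"wx":0,"wy":0,"wz":0,"grip":0.5},{"dx":0,"dy":0,"dz":0.14,"wx":0,"wy":0,"wz":0,"grip":0.5},{"dx":0,"dy":0,"dz":0.14,"wx":0,"wy":0,"wz":0,"grip":0.5}]}}

```text
time_s: 35.22
ee_pos: [493.4, -443.7, 138.4]
tool_rot: [0.955, -0.297, -0.001, -0.0]
force: [-0.1, 0.8, -0.3]
grip_width: 42.5
grip_force: 0.0
```

Emit:
{"api": "arm_command", "payload": {"motion": [{"dx":0,"dy":0,"dz":-0.3,"wx":0,"wy":0,"wz":0,"grip":0.5},{"dx":0,"dy":0,"dz":-0.65,"wx":0,"wy":0,"wz":0,"grip":0.5},{"dx":0,"dy":0,"dz":-1,"wx":0,"wy":0,"wz":0,"grip":0.5},{"dx":0,"dy":0,"dz":-1,"wx":0,"wy":0,"wz":0,"grip":0.5}]}}

```text
time_s: 35.72
ee_pos: [494.6, -444.8, 241.9]
tool_rot: [0.955, -0.297, 0.002, 0.001]
force: [0.7, -0.8, 0.4]
grip_width: 43.8
grip_force: 0.0
```

Run:
```python
from w import *
s=read_state();print(s['force'].round(1),s['ee_pos'].round(1))
im,p,c=meas('side')
go(436,-397,240,24.3,20)
```

```text
[ 0.7 -0.8  0.4] [ 494.6 -444.8  241.9]
lid [380, 179, 23, 6, 76] c 401.2 -320.8 wh [52.   9.1] a 23.5 z 120.8
bar none
blue [354, 145, 20, 25, 197] c 511.2 -450.1 wh [ 48.4 102.8] a 55.4 z 78.6
grey [342, 151, 29, 37, 525] c 529.2 -374.2 wh [ 55.5 143. ] a 49.8 z 78.9
green [368, 119, 3, 2, 6] c 528.6 -467.3 wh [6.1 3.9] a 68.9 z 175.2
yellow [376, 126, 5, 4, 16] c 495.0 -442.8 wh [10.6 12.8] a 61.2 z 174.4
at [ 493.9 -444.2  239.6] t 35.8 d [-0.745 -0.06  -0.004] w [ 0.1013 -0.0574 -0.3237]
```

Both shafts stand in the blue rack with their tops at 174 to 175 mm. Next, shut the lid by gripping its bar again.

Run:
```python
from h import *
go(431.6,-390.4,240,24.3,14)
```

```text
at [ 493.9 -444.2  239.6] t 35.8 d [-0.818 -0.089 -0.005] w [ 0.0709 -0.0403 -0.3255]
```

Emit:
{"api": "arm_command", "payload": {"motion": [{"dx":-0.818,"dy":-0.089,"dz":-0.02,"wx":0.071,"wy":-0.04,"wz":-0.3255,"grip":0.72},{"dx":-0.818,"dy":-0.089,"dz":-0.02,"wx":0.071,"wy":-0.04,"wz":-0.3255,"grip":0.72},{"dx":-0.818,"dy":-0.089,"dz":-0.02,"wx":0.071,"wy":-0.04,"wz":-0.3255,"grip":0.72},{"dx":-0.818,"dy":-0.089,"dz":-0.02,"wx":0.071,"wy":-0.04,"wz":-0.3255,"grip":0.72},{"dx":-0.818,"dy":-0.089,"dz":-0.02,"wx":0.071,"wy":-0.04,"wz":-0.3255,"grip":0.72},{"dx":-0.818,"dy":-0.089,"dz":-0.02,"wx":0.071,"wy":-0.04,"wz":-0.3255,"grip":0.72},{"dx":-0.818,"dy":-0.089,"dz":-0.02,"wx":0.071,"wy":-0.04,"wz":-0.3255,"grip":0.72},{"dx":-0.818,"dy":-0.089,"dz":-0.02,"wx":0.071,"wy":-0.04,"wz":-0.3255,"grip":0.72}]}}

```text
time_s: 36.78
ee_pos: [430.9, -389.8, 239.8]
tool_rot: [0.97, 0.208, -0.026, -0.12]
force: [1.1, -0.3, -0.7]
grip_width: 24.1
grip_force: 0.0
```

Run:
```python
from w import *
s=read_state();print(s['force'].round(1),s['grip_width'])
im,d,c=shot('wrist');p=cloud(c,d);hsv=cv2.cvtColor(im,cv2.COLOR_RGB2HSV)
m=(abs(p[...,0]-424)<35)&(abs(p[...,1]+375)<35)&(p[...,2]>150)&(p[...,2]<185)&(hsv[...,2]<80)
print('bar',m.sum(),np.percentile(p[m],[5,50,95],axis=0).round(1).tolist() if m.any() else '')
go(422.6,-370.6,148.6,24.3,14); save(im,'w9.png',0.9)
```

```text
[ 1.1 -0.3 -0.7] 24.09774706606596
bar 598 [[408.6, -387.0, 168.3], [426.3, -378.0, 170.7], [445.0, -367.9, 172.1]]
at [ 430.9 -389.8  240.1] t 36.8 d [0.003 0.02  0.939] w [-0.0006  0.0001 -0.0007]
```

View pics/w9.png

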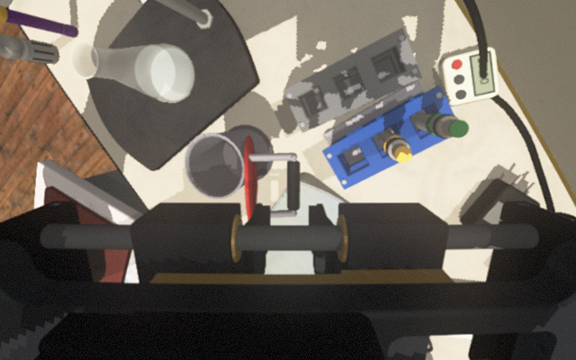

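The wrist view shows the bar (293,183) between its posts ahead of the fingers, the lid on its stop (250,178), and both shafts standing in the blue rack.

Emit:
{"api": "arm_command", "payload": {"motion": [{"dx":0.003,"dy":0.035,"dz":0.3,"wx":0,"wy":0,"wz":0,"grip":0.72},{"dx":0.003,"dy":0.035,"dz":0.5,"wx":0,"wy":0,"wz":0,"grip":0.72},{"dx":0.003,"dy":0.035,"dz":0.7,"wx":0,"wy":0,"wz":0,"grip":0.72},{"dx":0.003,"dy":0.035,"dz":0.85,"wx":0,"wy":0,"wz":0,"grip":0.72},{"dx":0.003,"dy":0.035,"dz":0.94,"wx":0,"wy":0,"wz":0,"grip":0.72},{"dx":0.003,"dy":0.035,"dz":0.94,"wx":0,"wy":0,"wz":0,"grip":0.72},{"dx":0.003,"dy":0.035,"dz":0.94,"wx":0,"wy":0,"wz":0,"grip":1},{"dx":0.003,"dy":0.035,"dz":0.94,"wx":0,"wy":0,"wz":0,"grip":1},{"dx":0.003,"dy":0.035,"dz":0.94,"wx":0,"wy":0,"wz":0,"grip":1},{"dx":0.003,"dy":0.035,"dz":0.94,"wx":0,"wy":0,"wz":0,"grip":1}], "squeeze": 12}}

```text
time_s: 38.08
ee_pos: [423.6, -372.2, 148.9]
tool_rot: [0.97, 0.209, -0.026, -0.12]
force: [-1.2, 0.7, 4.5]
grip_width: 11.5
grip_force: 12.0
```

Run:
```python
from h import *
s=read_state(); r0=R.from_quat(s['tool_rot']); ex=np.array([.412,-.911,0])
bar=lambda t:(50-78*np.cos(t)+43*np.sin(t))*ex+np.array([0,0,106+78*np.sin(t)+43*np.cos(t)])
def pose(t):
    r=R.from_euler('z',24.2,degrees=True)*R.from_euler('x',180+14*np.clip((t-1.0)/.9,0,1),degrees=True)
    return bar(t)+19*r.apply([0,0,1]),r
p0,_=pose(1.9)
for t in [1.75,1.6,1.45,1.3,1.15,1.0,.85]:
    p,r=pose(t); print(t,(r0.inv().apply(p-p0)/100).round(3),((r0.inv()*r).as_rotvec()/np.pi).round(3))
pa,ra=pose(.85)
for t in [.7,.55,.4,.25,.12,.0]:
    p,r=pose(t); print(t,(ra.inv().apply(p-pa)/100).round(3))
```

```text
1.75 [-0.    -0.109 -0.066] [-0.013  0.     0.001]
1.6 [-0.    -0.226 -0.113] [-0.026  0.     0.001]
1.45 [-0.    -0.348 -0.142] [-0.039  0.     0.001]
1.3 [-0.    -0.474 -0.152] [-0.052  0.     0.001]
1.15 [-0.    -0.599 -0.142] [-0.065  0.     0.001]
1.0 [-0.    -0.721 -0.112] [-0.078  0.     0.001]
0.85 [-0.001 -0.845 -0.061] [-0.078  0.     0.001]
0.7 [-0.    -0.128  0.038]
0.55 [-0.001 -0.248  0.096]
0.4 [-0.001 -0.359  0.17 ]
0.25 [-0.001 -0.458  0.26 ]
0.12 [-0.001 -0.531  0.35 ]
0.0 [-0.001 -0.588  0.44 ]
```

Emit:
{"api": "arm_command", "payload": {"motion": [{"dx":0,"dy":-0.109,"dz":-0.066,"wx":-0.013,"wy":0,"wz":0,"grip":1},{"dx":0,"dy":-0.226,"dz":-0.113,"wx":-0.026,"wy":0,"wz":0,"grip":1},{"dx":0,"dy":-0.348,"dz":-0.142,"wx":-0.039,"wy":0,"wz":0,"grip":1},{"dx":0,"dy":-0.474,"dz":-0.152,"wx":-0.052,"wy":0,"wz":0,"grip":1},{"dx":0,"dy":-0.599,"dz":-0.142,"wx":-0.065,"wy":0,"wz":0,"grip":1},{"dx":0,"dy":-0.721,"dz":-0.112,"wx":-0.078,"wy":0,"wz":0,"grip":1},{"dx":0,"dy":-0.845,"dz":-0.061,"wx":-0.078,"wy":0,"wz":0,"grip":1},{"dx":0,"dy":-0.845,"dz":-0.061,"wx":-0.078,"wy":0,"wz":0,"grip":1}]}}

```text
time_s: 39.08
ee_pos: [389.8, -298.1, 175.1]
tool_rot: [0.978, 0.211, -0.001, -0.001]
force: [-3.1, 0.6, 5.2]
grip_width: 11.5
grip_force: 12.0
```

Emit:
{"api": "arm_command", "payload": {"motion": [{"dx":0,"dy":-0.128,"dz":0.038,"wx":0,"wy":0,"wz":0,"grip":1},{"dx":0,"dy":-0.248,"dz":0.096,"wx":0,"wy":0,"wz":0,"grip":1},{"dx":0,"dy":-0.359,"dz":0.17,"wx":0,"wy":0,"wz":0,"grip":1},{"dx":0,"dy":-0.458,"dz":0.26,"wx":0,"wy":0,"wz":0,"grip":1},{"dx":0,"dy":-0.531,"dz":0.35,"wx":0,"wy":0,"wz":0,"grip":1},{"dx":0,"dy":-0.58,"dz":0.425,"wx":0,"wy":0,"wz":0,"grip":1},{"dx":0,"dy":-0.58,"dz":0.425,"wx":0,"wy":0,"wz":0,"grip":1}]}}

```text
time_s: 39.95
ee_pos: [365.8, -245.3, 131.8]
tool_rot: [0.978, 0.21, -0.001, -0.002]
force: [-4.2, 4.2, 1.6]
grip_width: 11.5
grip_force: 12.0
```

Lid is down. Release, rise and check.

Emit:
{"api": "arm_command", "payload": {"motion": [{"dx":0,"dy":0,"dz":0,"wx":0,"wy":0,"wz":0,"grip":0.6},{"dx":0,"dy":0,"dz":0,"wx":0,"wy":0,"wz":0,"grip":0.5},{"dx":0,"dy":0,"dz":0,"wx":0,"wy":0,"wz":0,"grip":0.5},{"dx":0,"dy":0,"dz":0,"wx":0,"wy":0,"wz":0,"grip":0.5},{"dx":0,"dy":0,"dz":-0.3,"wx":0,"wy":0,"wz":0,"grip":0.5},{"dx":0,"dy":0,"dz":-0.65,"wx":0,"wy":0,"wz":0,"grip":0.5},{"dx":0,"dy":0,"dz":-0.9,"wx":0,"wy":0,"wz":0,"grip":0.5},{"dx":0,"dy":0,"dz":-0.9,"wx":0,"wy":0,"wz":0,"grip":0.5}]}}

```text
time_s: 40.95
ee_pos: [367.4, -246.6, 224.4]
tool_rot: [0.978, 0.21, 0.001, 0.001]
force: [0.0, 0.0, 0.4]
grip_width: 43.4
grip_force: 0.0
```

Emit:
{"api": "arm_command", "payload": {"motion": [{"dx":-0.35,"dy":0.25,"dz":0,"wx":0,"wy":0,"wz":0,"grip":0.5},{"dx":-0.6,"dy":0.5,"dz":0,"wx":0,"wy":0,"wz":0,"grip":0.5},{"dx":-0.6,"dy":0.5,"dz":0,"wx":0,"wy":0,"wz":0,"grip":0.5},{"dx":-0.6,"dy":0.5,"dz":0,"wx":0,"wy":0,"wz":0,"grip":0.5}]}}

```text
time_s: 41.45
ee_pos: [332.3, -315.5, 221.6]
tool_rot: [0.978, 0.211, -0.0, -0.001]
force: [0.4, -0.5, -0.3]
grip_width: 43.4
grip_force: 0.0
```

Run:
```python
from w import *
s=read_state();print(s['force'].round(1),s['ee_pos'].round(1))
im,p,c=meas()
im2,p2,c2=meas('side')
save(np.hstack([im,im2]),'w10.png',0.625)
```

```text
[ 0.4 -0.5 -0.3] [ 332.3 -315.5  221.6]
lid [263, 82, 80, 97, 6314] c 380.1 -277.0 wh [84.7 69.7] a 24.1 z 113.0
bar [247, 92, 19, 81, 1132] c 366.4 -246.1 wh [60.1 12.2] a 25.0 z 153.3
blue [432, 35, 138, 121, 4404] c 492.6 -443.1 wh [ 54.1 140.2] a 55.5 z 80.3
grey [386, 0, 159, 88, 5895] c 529.7 -376.2 wh [ 54.8 141.3] a 49.8 z 80.2
green [635, 48, 5, 16, 54] c 525.5 -464.7 wh [9.3 5.4] a 24.6 z 175.1
yellow [580, 76, 20, 20, 289] c 494.0 -444.7 wh [12.  13.9] a 39.9 z 175.5
lid [373, 189, 38, 27, 589] c 378.8 -268.2 wh [82.  85.3] a 57.8 z 111.5
bar [380, 193, 29, 9, 151] c 366.1 -243.7 wh [60.4 12.5] a 24.8 z 150.4
blue [354, 145, 42, 33, 456] c 493.1 -440.6 wh [ 54.5 143.3] a 55.9 z 78.6
grey [342, 151, 29, 37, 519] c 529.5 -374.5 wh [ 56.7 143.8] a 49.8 z 78.9
green [367, 119, 5, 3, 13] c 529.5 -467.7 wh [10.2 10.8] a 52.4 z 174.1
yellow [376, 126, 5, 4, 17] c 493.0 -443.2 wh [10.4 13.2] a 22.0 z 174.2
```

View pics/w10.png

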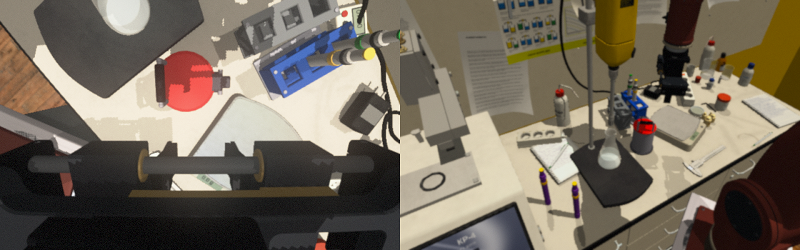

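The lid is shut at (188,80), with lid and bar at the same heights as at the start. Both shafts stand in the blue rack at (320,58) and (375,40), the wash bottle at (560,105) is upright, and the robot is clear.

```bash
python3 -c "
from h import *
print(robot.close_job())"
```

```text
the job is handed in; nothing more can be done
None
```

The job is handed in, but the hand-in returned no verdict: green then yellow were dipped and now stand in the blue rack, red was absent, the can's lid is shut, and the wash bottle was left alone.

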